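# Scoop the runaway stir bars out from under the bench riser

## Task

Two white stir bars have rolled under the low steel riser shelf. Slide the flat scoop in under the shelf's lip to collect them, tip them both into the glass dish, and lay the scoop flat on the bench again. Do not handle the bars with the gripper, and leave the dish and the bottles and flask on the shelf standing where they are.

Things in the scene. Friction and masses are not known exactly. Their poses are not given: they have to be found in the camera images.
- riser: low stainless riser shelf, fixed to the bench, 300 wide (y), 102 deep (x), top 64 mm up; sheet 3 mm thick, so its underside is 61 mm up. Closed at the back and by panels at both ends (y = -150, +150). Origin on the bench, mid-space; x points inward, to the back. Yaw within 0.25 rad
- riser_mouth (a point): middle of the riser's open front, on the bench, at (-49.5, 0, 0) mm in its frame, in the plane of the front face of the shelf's downturned lip; the lip's lower edge is 46 mm above the bench and nothing else hangs down inside
- riser_back (a point): foot of the inside face of the riser's back sheet, at (49.5, 0, 5) mm in the riser's frame; the sheet ends 5 mm above the bench, so the scoop's nose can run on under it by up to 14 mm while a stir bar is held back
- scoop: flat stainless hand scoop, 0.14 to 0.23 kg, lying flat on the bench. Pan 95 long (x), 90 wide (y), 2 mm thick; side walls 2 mm thick, 13 mm high at the rear, sloping down to nothing 16 mm short of the nose; rear wall 14 mm high. A straight handle rises backwards from the rear wall at 36 degrees to the horizontal, in the plane y = 0. Origin: underside of the pan, in its middle; x to the nose, z up
- scoop_grip (a point): middle of the scoop's black grip, at (-85.5, 0, 40) mm in the scoop's frame: 52 long, 15 wide (y), 16 thick, upper end at x = -111, z = 62. Grasp it across y; the gripper has to lean back towards the robot to clear the shelf and its bottles when the pan is fully under
- scoop_nose (a point): middle of the scoop's open front edge, underside, bevelled over 14 mm to 0.5 mm thick, at (47.5, 0, 0) mm in the scoop's frame
- dish: round glass crystallising dish, open, flat-bottomed, loose, 0.22 kg: 126 mm across (129 at the rim), 45 mm high, wall 3, floor 4 mm thick. Origin: underside centre
- stir_bar_1: white PTFE stir bar, a round-ended bar 10 mm thick and 30 mm long, lying free on the bench under the riser; slippery (friction about 0.2 on anything), rolls easily. 10 to 15 g. Long axis = own y; the origin lies on its skin, so use its _center point
- stir_bar_1_center (a point): middle of the 30 mm stir bar
- stir_bar_2: white PTFE stir bar, a round-ended bar 10 mm thick and 25 mm long, lying free on the bench under the riser; slippery (friction about 0.2 on anything), rolls easily. 10 to 15 g. Long axis = own y; the origin lies on its skin, so use its _center point
- stir_bar_2_center (a point): middle of the 25 mm stir bar
- amber_bottle_1: bystander on the riser's right part: amber bottle with black cap, 70 mm across, 180 high; loose. Origin: underside centre, on the shelf top
- amber_bottle_2: bystander on the riser's left part: amber bottle with black cap, 70 mm across, 180 high; loose. Origin: underside centre
- flask_b: bystander on the riser's middle: conical flask in a foil skirt, 87 mm across the base, 140 high; loose. Origin: underside centre
Not all that is in view belongs to the job. Leave any pink look-alike of the dish alone.

How it is judged:
By the outcome, as a careful person would: the job done as asked, in the order asked, and still so for the second after the job is handed in, with the robot touching nothing.
It also fails if it takes over 61 s, if anything falls off the work surface, if the arm or the gripper's body presses on something with over 40 N, if the wrist force passes 120 N, or if a joint passes its speed limit or range.

## Robot

A 6-joint arm with a two-finger parallel gripper is mounted at the origin on a cart in front of the work surface, level with it; the furniture and walls round the work are solid. World frame = base frame: x ahead of the robot, y to its left, z up, the work surface at z = 0. Lengths are in m, angles in rad, forces in N, time in s.
With the tool pointing down it reaches from about 0.35 to 0.775 m from the base axis. Payload 5.5 kg.
Tool frame: the origin (TCP) lies midway between the tips of the shut fingers; the grasp point (between the pads) lies env.tcp_to_grasp behind it (env.tcp_to_grasp is the distance from the TCP to the grasp point, in m); z points along the fingers, y is the line along which they close (so a half turn about z gives the same grasp; the last joint's range is limited). The gripper opens to 85 mm and grips with 20 to 120 N. Pads are 22 mm wide; open, the fingers measure 114 mm over their backs; the gripper's body (76 mm by 85 mm) begins 54 mm behind the grasp point. The pads swing forward as they close: fully open they stand 13 mm farther back than shut.
Start: joints at [1.032, 0.313, 0.046, 1.304, 0, 1.431], TCP at [0.223, 0.53, 0.231] pointing down, gripper open.
Joint ranges: [-2.76, 2.76], [-0.86, 1.69], [-1.03, 1.26], [-2.2, 2.34], [-1.47, 1.5], [-3.14, 3.14]. Speed limits (rad/s): [2.57, 2.57, 3.14, 3.14, 3.14, 3.14].

## Interface

Orientations are given as [roll, pitch, yaw] about the fixed x, y, z axes, in that order (R = Rz(yaw) Ry(pitch) Rx(roll)).
In Python, from cell import status, vision, close_job, env gives the robot as it stands. The module is installed in compiled form; this text tells all that it offers.
- The arm moves only by the tool apply_moves, never from a script. Its argument "commands" is a list of rows, each an object of numbers: "hand": the gripper's target within -1 to 1 (shut at 1, half-way at 0, fully open at -1); "dx", "dy", "dz": the shift along the tool's x, y, z in m; "spin": the turn about the tool's z in degrees. In form: [{"hand": .., "dx": .., "dy": .., "dz": .., "spin": ..}, ...]. A call has 1 to 8 rows; each row is the pose to reach, as a shift and turn from the pose commanded when the call began, along the tool's axes at that moment; what a row does not reach only later rows make up. A row lasts 1/12 s, in which the tool goes at most 41.7 mm and 7.16 degrees, less where a joint would pass 70% of its speed; a pose out of reach is approached as far as the arm can. A call with a gripper value outside its range is refused whole. The fingers move at their own pace and stop on an object; "newtons" is the grip in N (left out, the last holds). Time passes only in rows, so rows that repeat a pose let the fingers close. It gives the time, the measured TCP pose, the force, the opening and the grip force at its end, in the units of the state.
- status.get_obs(): the state, without advancing time (a new reading comes with each control period).
- vision.camera(name): name is "scene" or "top"; returns a dict with "pixels" (384x512x3 uint8, red, green, blue), "z_map" (384x512 float32, m along the optical axis (not along the pixel's ray), 0 where there is no reading), "fx", "fy", "cx", "cy" (pixels), "distortion" ([k1, k2, p1, p2, k3] as OpenCV has them; the pictures are not rectified), "rvec" (rotation vector, rad) and "tvec" (3), from world to camera coordinates, as OpenCV has them. Camera axes: x right, y down, z forward; pixel columns grow to the right and rows downward; lengths in m; the calibration is good to about 2 mm. A picture is of the moment at which its call begins.
- close_job(): hands the job in; it is judged then, once.
The state is a dict: "time": time; "joint_pos": joint angles; "joint_vel": joint speeds; "tau": joint torques, N m; "tcp_pos": TCP position; "orientation": TCP orientation; "contact_force": force on the tool from outside, world axes, zero at the start; "wrist_torque": the same for the moment, N m; "finger_gap": finger opening in m; "grip_force": force on a finger pad.
Only numpy, scipy, OpenCV 4.12 (cv2) and the standard library are available. Lean on these libraries where they do the work, as an engineer would, in place of code of your own. Each camera call takes 0.05 s, during which the arm holds its last target. There are 200 camera calls.

## Working session

There is one attempt and no reset: what is moved stays moved. The work goes in short steps, Python scripts to look and compute and a tool call to move; the robot and the scene stay as the last step left them, time stands still between calls to the robot, and variables do not carry over. Pictures are saved under pics/ and viewed, at most 10 in all, crops included, and the job is handed in when it is done.

Besides the shell and the picture viewer there is one more tool, called after ">>>" as a command line: name --argument value ..., lists and objects as JSON in quotes. apply_moves: Moves the arm, as the interface text tells. Its arguments: {"type":"object","properties":{"commands":{"type":"array","items":{"type":"object","properties":{"hand":{"type":"number"},"dx":{"type":"number"},"dy":{"type":"number"},"dz":{"type":"number"},"spin":{"type":"number"}}}},"newtons":{"type":"number"}},"required":["commands"]}

```bash
mkdir -p pics
cat > h.py <<'E'
import numpy as np,cv2
from cell import status,vision,close_job,env
def cam(n):
    c=vision.camera(n); c['K']=np.array([[c['fx'],0,c['cx']],[0,c['fy'],c['cy']],[0,0,1]],float)
    c['R']=cv2.Rodrigues(np.array(c['rvec'],float))[0]; c['t']=np.array(c['tvec'],float).ravel(); c['D']=np.array(c['distortion'],float); return c
def rays(c,uv):
    p=cv2.undistortPoints(np.array(uv,float).reshape(-1,1,2),c['K'],c['D']).reshape(-1,2)
    return np.c_[p,np.ones(len(p))]
def onplane(c,uv,z):
    d=rays(c,uv)@c['R']; o=-c['R'].T@c['t']; s=(z-o[2])/d[:,2]; return o+d*s[:,None]
def bydepth(c,uv):
    uv=np.array(uv).reshape(-1,2); z=c['z_map'][uv[:,1].astype(int),uv[:,0].astype(int)]
    return (rays(c,uv)*z[:,None]-c['t'])@c['R']
def proj(c,P):
    return cv2.projectPoints(np.array(P,float).reshape(-1,1,3),np.array(c['rvec'],float),c['t'],c['K'],c['D'])[0].reshape(-1,2)
def save(c,n): cv2.imwrite('pics/'+n,c['pixels'][:,:,::-1])
E
python3 - <<'E'
from h import *
for n in('scene','top'):
    c=cam(n); save(c,n+'1.png'); print(n,-c['R'].T@c['t'],c['fx'])
print(status.get_obs(),env.tcp_to_grasp)
E
```

```text
scene [-0.38542347 -0.72282958  0.76077471] 438.27882534669317
top [ 0.41262472 -0.02952448  1.24334328] 362.1916720845122
{'time': 0.1, 'joint_pos': array([1.03237545e+00, 3.13936177e-01, 4.50892960e-02, 1.30363168e+00,
       2.64184524e-05, 1.43120516e+00]), 'joint_vel': array([-0.00073611, -0.00108206,  0.00335217,  0.00055883,  0.00197448,
       -0.00034241]), 'tau': array([ 2.95284954e-03, -4.81725776e+01,  2.99242812e+01,  1.27158011e-02,
       -1.57478144e-04,  2.11265740e-05]), 'tcp_pos': array([0.22304933, 0.52946613, 0.23049053]), 'orientation': array([-3.13993045e+00, -2.60225164e-04,  2.74276271e+00]), 'contact_force': array([-0.19878167,  0.36437008, -0.6189127 ]), 'wrist_torque': array([ 0.02056065,  0.02509515, -0.02518998]), 'grip_force': 0.0, 'finger_gap': 0.08532280104445844} 0.0187
```

View pics/scene1.png

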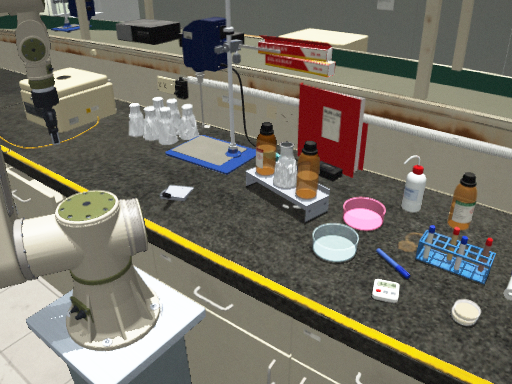

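View pics/top1.png

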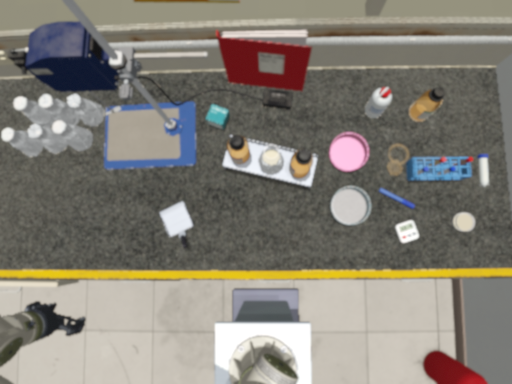

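The scene view shows the scoop at about (177,192), the shelf at (287,190), the glass dish at (335,242) and the pink dish at (364,213). In the top view the scoop is at (177,220) with its handle towards the robot, the shelf at (270,162) and the dish at (350,205).

Run:
```python
from h import *
s=cam('scene');t=cam('top')
a=cv2.resize(s['pixels'][150:230,235:335],None,fx=4,fy=4,interpolation=cv2.INTER_CUBIC)
b=cv2.resize(t['pixels'][195:255,150:210],(400,400),interpolation=cv2.INTER_CUBIC)
d=cv2.resize(t['pixels'][130:190,215:325],(400,218),interpolation=cv2.INTER_CUBIC)
e=cv2.resize(s['pixels'][175:205,150:200],(400,240),interpolation=cv2.INTER_CUBIC)
im=np.zeros((600,800,3),np.uint8); im[:320,:400]=a; im[:400,400:]=b; im[320:538,:400]=d; im[400:600,400:]=e[:200]
cv2.imwrite('pics/z1.png',im[:,:,::-1])
# dish rim from depth in top
uv=np.array([(u,v) for v in range(180,232) for u in range(325,378)])
P=bydepth(t,uv); m=(P[:,2]>.035)&(P[:,2]<.055); 
print('dish pts',m.sum(), P[m].mean(0) if m.any() else 0, np.ptp(P[m],axis=0) if m.any() else 0)
(c,r)=cv2.minEnclosingCircle(uv[m].astype(np.float32)) if m.any() else (0,0); print(c,r, onplane(t,[c],.045) if m.any() else 0)
# shelf
uv=np.array([(u,v) for v in range(130,192) for u in range(215,325)])
P=bydepth(t,uv); m=(abs(P[:,2]-.064)<.006); R=cv2.minAreaRect((P[m][:,:2]*1000).astype(np.float32)); print('shelf',m.sum(),R,cv2.boxPoints(R))
uv=np.array([(u,v) for v in range(195,255) for u in range(155,205)])
P=bydepth(t,uv); im=t['pixels'][195:255,155:205].reshape(-1,3)
m=(im.min(1)>140); R=cv2.minAreaRect((onplane(t,uv[m],.005)[:,:2]*1000).astype(np.float32)); print('scoop pan',m.sum(),R,cv2.boxPoints(R))
print(onplane(t,[[256,192]],0))
```

```text
dish pts 174 [ 0.53878538 -0.30601599  0.0436848 ] [0.12709913 0.12357567 0.01859814]
(351.0975646972656, 204.756103515625) 19.563514709472656 [[ 0.53561842 -0.30064728  0.045     ]]
shelf 1138 ((683.6154174804688, -31.8414306640625), (300.1727600097656, 101.38526916503906), 76.02508544921875) [[ 598.1778   -165.24336 ]
 [ 696.5622   -189.72762 ]
 [ 769.05304   101.5605  ]
 [ 670.66864   126.044754]]
scoop pan 780 ((492.1764831542969, 291.7151184082031), (109.83074951171875, 95.16182708740234), 23.546716690063477) [[422.82523 313.3957 ]
 [460.84207 226.15753]
 [561.5277  270.03455]
 [523.51086 357.2727 ]]
[[0.58807691 0.01548356 0.        ]]
```

View pics/z1.png

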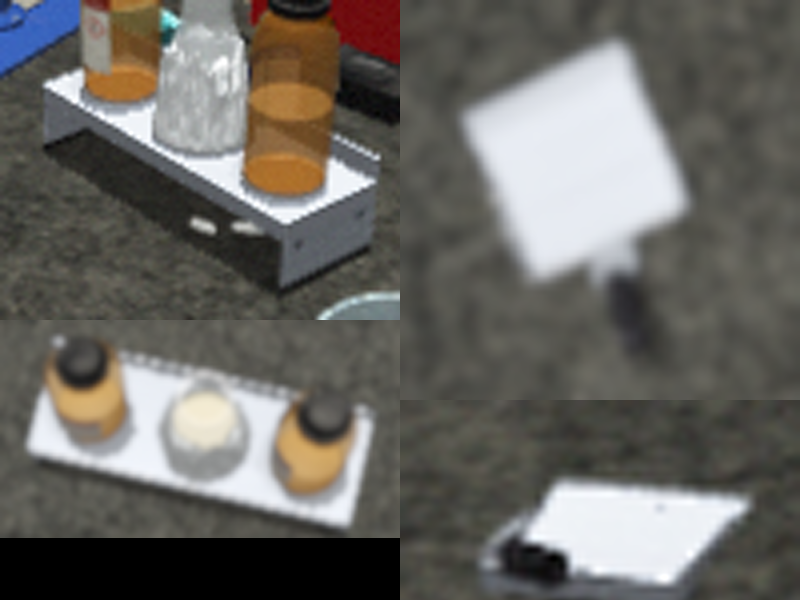

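The crop shows the two bars under the shelf's right part at scene pixels of about (286,206) and (296,207). The scoop's nose points away from the robot. I'll locate the bars, then use one free-space move to see how the arm behaves at the edge of its reach, since the moves have no tilt of their own.

Run:
```python
from h import *
s=cam('scene'); y=-.244; R=np.array([[np.cos(y),-np.sin(y)],[np.sin(y),np.cos(y)]]); C=np.array([.6836,-.0318])
x0,y0=270,198; im=s['pixels'][y0:214,x0:306]
m=(im.min(2)>120).astype(np.uint8)
n,l,st,ce=cv2.connectedComponentsWithStats(m)
for i in range(1,n):
    if st[i,4]<5: continue
    v,u=np.nonzero(l==i); P=onplane(s,np.c_[u+x0,v+y0],.006)[:,:2]; r=(P-C)@R*1000
    print(st[i],ce[i]+[x0,y0],P.mean(0),'riser',r.mean(0),cv2.minAreaRect(r.astype(np.float32)))
L=np.array([[-51,-140,46],[-51,-110,46],[-51,-80,46],[-51,-40,46]])/1000.
Lw=np.c_[L[:,:2]@R.T+C,L[:,2]]; print(proj(s,Lw));
```

```text
[22  0 14  8 55] [300.38181818 200.43636364] [ 0.69688731 -0.08505665] riser [ 25.75979874 -48.46912237] ((29.363306045532227, -48.10120391845703), (28.864994049072266, 60.103233337402344), 4.2049241065979)
[13  7  6  3 14] [285.5 206. ] [ 0.63839703 -0.06446046] riser [-35.97371915 -42.61344921] ((-35.9620475769043, -42.610015869140625), (12.359784126281738, 16.31544303894043), 50.01683044433594)
[23  7  7  3 13] [296.07692308 206.38461538] [ 0.65669679 -0.09366575] riser [-11.16041365 -66.53268972] ((-11.85833740234375, -66.88006591796875), (13.619223594665527, 14.834461212158203), 74.74140167236328)
[[303.70988903 209.43265973]
 [296.9136196  205.46612223]
 [290.30836319 201.61138684]
 [281.78731657 196.63908717]]
```

>>> apply_moves --commands '[{"dy": 0.04,"hand": -1},{"dy": 0.08,"hand": -1},{"dy": 0.12,"hand": -1},{"dy": 0.16,"hand": -1},{"dy": 0.2,"hand": -1},{"dy": 0.24,"hand": -1},{"dy": 0.28,"hand": -1},{"dy": 0.3,"hand": -1}]'

```text
invalid input
```

>>> apply_moves --commands '[{"hand": -1,"dx": 0,"dy": 0.04,"dz": 0,"spin": 0},{"hand": -1,"dx": 0,"dy": 0.08,"dz": 0,"spin": 0},{"hand": -1,"dx": 0,"dy": 0.12,"dz": 0,"spin": 0},{"hand": -1,"dx": 0,"dy": 0.16,"dz": 0,"spin": 0},{"hand": -1,"dx": 0,"dy": 0.2,"dz": 0,"spin": 0},{"hand": -1,"dx": 0,"dy": 0.24,"dz": 0,"spin": 0},{"hand": -1,"dx": 0,"dy": 0.28,"dz": 0,"spin": 0},{"hand": -1,"dx": 0,"dy": 0.3,"dz": 0,"spin": 0}]'

```text
time: 0.92
tcp_pos: [0.3259, 0.7729, 0.2188]
orientation: [3.119, 0.001, 2.743]
contact_force: [29.1, 54.7, 33.7]
finger_gap: 0.0855
grip_force: 0.0
```

>>> apply_moves --commands '[{"hand": -1,"dx": 0,"dy": 0.04,"dz": 0,"spin": 0},{"hand": -1,"dx": 0,"dy": 0.08,"dz": 0,"spin": 0},{"hand": -1,"dx": 0,"dy": 0.12,"dz": 0,"spin": 0},{"hand": -1,"dx": 0,"dy": 0.12,"dz": 0,"spin": 0}]'

```text
time: 1.25
tcp_pos: [0.34, 0.8063, 0.1901]
orientation: [3.069, 0.002, 2.743]
contact_force: [0.4, -0.3, 0.5]
finger_gap: 0.0857
grip_force: 0.0
```

```bash
python3 -c "
from h import *
o=status.get_obs()
for k in('time','joint_pos','tcp_pos','orientation','contact_force'):print(k,o[k])"
```

```text
time 1.25
joint_pos [1.07871064 1.05378926 1.26481043 1.70953285 0.00428597 1.47760171]
tcp_pos [0.34002845 0.80634629 0.19007774]
orientation [3.06922316e+00 2.46472309e-03 2.74276734e+00]
contact_force [ 0.41058964 -0.29781898  0.49004905]
```

>>> apply_moves --commands '[{"hand": -1,"dx": 0,"dy": -0.04,"dz": 0,"spin": 0},{"hand": -1,"dx": 0,"dy": -0.08,"dz": 0,"spin": 0},{"hand": -1,"dx": 0,"dy": -0.12,"dz": 0,"spin": 0},{"hand": -1,"dx": 0,"dy": -0.16,"dz": 0,"spin": 0},{"hand": -1,"dx": 0,"dy": -0.16,"dz": 0,"spin": 0}]'

```text
time: 1.67
tcp_pos: [0.2866, 0.6786, 0.1834]
orientation: [3.064, 0.003, 2.743]
contact_force: [1.1, 1.4, 0.3]
finger_gap: 0.085
grip_force: 0.0
```

```bash
cat >> h.py <<'E'
from scipy.spatial.transform import Rotation as Ro
def go(P,yaw=None,grasp=True,say=''):
    """P: wanted grasp point (or TCP); yaw: azimuth wanted of the tool y axis. prints tool-axis shift and spin"""
    o=status.get_obs(); R=Ro.from_euler('xyz',o['orientation']).as_matrix(); z=R[:,2]
    T=np.array(P)+(env.tcp_to_grasp*z if grasp else 0)
    d=R.T@(T-o['tcp_pos']); sp=0
    if yaw is not None:
        f=lambda s:(R@Ro.from_euler('z',s,degrees=True).as_matrix())[:,1]
        ss=np.arange(-180,180,.25); e=[abs(np.angle(np.exp(1j*(np.arctan2(f(s)[1],f(s)[0])-yaw)))) for s in ss]; sp=ss[np.argmin(e)]
    lean=np.arctan2(np.hypot(z[0],z[1]),-z[2]); 
    print(say,'d',d.round(4),'spin',sp,'lean',lean.round(3),'az',np.arctan2(z[1],z[0]).round(3),'tcp',o['tcp_pos'].round(4),'yaz',np.arctan2(R[1,1],R[0,1]).round(3),'j',o['joint_pos'].round(2),'t',o['time'],'F',o['contact_force'].round(1),'gap',o['finger_gap'].round(4))
E
python3 -c "
from h import *
go([.4206,.2606,.12],1.98)"
```

```text
Traceback (most recent call last):
  File "h.py", line 27, in go
    print(say,'d',d.round(4),'spin',sp,'lean',lean.round(3),'az',np.arctan2(z[1],z[0]).round(3),'tcp',o['tcp_pos'].round(4),'yaz',np.arctan2(R[1,1],R[0,1]).round(3),'j',o['joint_pos'].round(2),'t',o['time'],'F',o['contact_force'].round(1),'gap',o['finger_gap'].round(4))
                                                                                                                                                                                                                                                     ^^^^^^^^^^^^^^^^^^^^^
AttributeError: 'float' object has no attribute 'round'
```

```bash
sed -i "s/o\['finger_gap'\].round(4)/round(o['finger_gap'],4)/" h.py
python3 -c "
from h import *
go([.4206,.2606,.12],1.98)"
```

```text
d [-0.2857 -0.3371  0.057 ] spin -46.25 lean 0.077 az 1.133 tcp [0.2866 0.6786 0.1834] yaz 1.172 j [1.06 0.59 0.35 1.26 0.01 1.46] t 1.6667 F [1.1 1.4 0.3] gap 0.085
```

>>> apply_moves --commands '[{"hand": -1,"dx": -0.286,"dy": -0.337,"dz": 0.057,"spin": -46.25},{"hand": -1,"dx": -0.286,"dy": -0.337,"dz": 0.057,"spin": -46.25},{"hand": -1,"dx": -0.286,"dy": -0.337,"dz": 0.057,"spin": -46.25},{"hand": -1,"dx": -0.286,"dy": -0.337,"dz": 0.057,"spin": -46.25},{"hand": -1,"dx": -0.286,"dy": -0.337,"dz": 0.057,"spin": -46.25},{"hand": -1,"dx": -0.286,"dy": -0.337,"dz": 0.057,"spin": -46.25},{"hand": -1,"dx": -0.286,"dy": -0.337,"dz": 0.057,"spin": -46.25},{"hand": -1,"dx": -0.286,"dy": -0.337,"dz": 0.057,"spin": -46.25}]'

```text
time: 2.33
tcp_pos: [0.3881, 0.3678, 0.124]
orientation: [3.094, 0.059, -2.731]
contact_force: [0.4, 0.5, 0.8]
finger_gap: 0.0854
grip_force: 0.0
```

```bash
python3 -c "
from h import *
go([.4206,.2606,.12],1.98);go([.4206,.2606,.041],1.98)"
```

```text
d [ 0.0132 -0.1113  0.0166] spin 0.25 lean 0.076 az 1.093 tcp [0.3881 0.3678 0.124 ] yaz 1.984 j [ 0.59  0.24 -0.33  0.94  0.04  0.18] t 2.3333 F [0.4 0.5 0.8] gap 0.0854
 d [ 0.0179 -0.1151  0.0954] spin 0.25 lean 0.076 az 1.093 tcp [0.3881 0.3678 0.124 ] yaz 1.984 j [ 0.59  0.24 -0.33  0.94  0.04  0.18] t 2.3333 F [0.4 0.5 0.8] gap 0.0854
```

>>> apply_moves --commands '[{"hand": -1,"dx": 0.013,"dy": -0.111,"dz": 0.017,"spin": 0.25},{"hand": -1,"dx": 0.013,"dy": -0.111,"dz": 0.017,"spin": 0.25},{"hand": -1,"dx": 0.013,"dy": -0.111,"dz": 0.017,"spin": 0.25},{"hand": -1,"dx": 0.013,"dy": -0.111,"dz": 0.017,"spin": 0.25}]'

```text
time: 2.67
tcp_pos: [0.4213, 0.2587, 0.0998]
orientation: [3.096, 0.056, -2.745]
contact_force: [-0.2, -0.1, -0.0]
finger_gap: 0.0853
grip_force: 0.0
```

Run:
```python
from h import *
s=cam('scene'); 
for n,c,(u0,v0,u1,v1) in (('scene',s,(160,183,180,203)),):
    im=c['pixels'][v0:v1,u0:u1].astype(int); m=(im.max(2)<45); v,u=np.nonzero(m); print(n,m.sum(),u.mean()+u0,v.mean()+v0,onplane(c,[[u.mean()+u0,v.mean()+v0]],.04))
G=[.4206,.2606,.04]; print(proj(s,[G]))
a=cv2.resize(s['pixels'][140:240,120:240],(600,500),interpolation=cv2.INTER_CUBIC); cv2.imwrite('pics/z2.png',a[:,:,::-1])
go(np.array(G)+[0,0,0.001],1.98)
```

```text
scene 42 167.38095238095238 196.85714285714286 [[0.4129258  0.24628649 0.04      ]]
[[166.10583394 194.57963552]]
 d [ 0.0039 -0.0027  0.0778] spin -0.5 lean 0.073 az 1.093 tcp [0.4211 0.2608 0.1003] yaz 1.971 j [ 0.36  0.2  -0.45  0.87  0.05 -0.04] t 2.7167 F [0.1 0.7 0.5] gap 0.0852
```

View pics/z2.png

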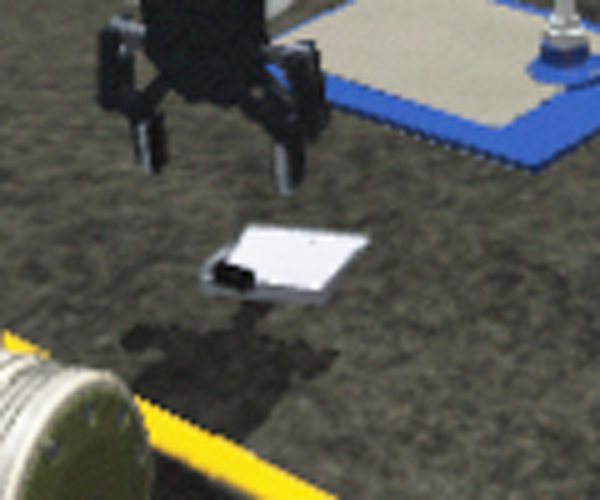

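The open gripper stands over the scoop. The black grip appears at scene pixel (167,195), against a predicted (166,194.6). I'll descend and grasp.

>>> apply_moves --commands '[{"hand": -1,"dx": 0.004,"dy": -0.003,"dz": 0.04,"spin": 0},{"hand": -1,"dx": 0.004,"dy": -0.003,"dz": 0.07,"spin": 0},{"hand": -1,"dx": 0.004,"dy": -0.003,"dz": 0.078,"spin": 0},{"hand": -1,"dx": 0.004,"dy": -0.003,"dz": 0.078,"spin": 0},{"hand": 1,"dx": 0.004,"dy": -0.003,"dz": 0.078,"spin": 0},{"hand": 1,"dx": 0.004,"dy": -0.003,"dz": 0.078,"spin": 0},{"hand": 1,"dx": 0.004,"dy": -0.003,"dz": 0.078,"spin": 0},{"hand": 1,"dx": 0.004,"dy": -0.003,"dz": 0.078,"spin": 0}]' --newtons 60

```text
time: 3.38
tcp_pos: [0.4202, 0.2642, 0.0216]
orientation: [3.094, 0.055, -2.738]
contact_force: [-0.7, -0.0, 0.5]
finger_gap: 0.0388
grip_force: 0.0
```

>>> apply_moves --commands '[{"hand": 1,"dx": 0,"dy": 0,"dz": 0,"spin": 0},{"hand": 1,"dx": 0,"dy": 0,"dz": 0,"spin": 0},{"hand": 1,"dx": 0,"dy": 0,"dz": 0,"spin": 0},{"hand": 1,"dx": 0,"dy": 0,"dz": -0.01,"spin": 0},{"hand": 1,"dx": 0,"dy": 0,"dz": -0.02,"spin": 0}]'

```text
time: 3.8
tcp_pos: [0.4176, 0.2619, 0.0402]
orientation: [3.094, 0.05, -2.739]
contact_force: [0.2, 0.3, -1.6]
finger_gap: 0.0144
grip_force: 58.6
```

```bash
python3 -c "
from h import *
go([.478,-.037,.065],1.327); go([.478,-.037,.041],1.327)"
```

```text
d [ 0.0602 -0.297  -0.0234] spin 37.25 lean 0.069 az 1.16 tcp [0.4176 0.2619 0.0402] yaz 1.976 j [ 0.37  0.27 -0.53  0.73  0.05 -0.04] t 3.8 F [ 0.2  0.3 -1.6] gap 0.0144
 d [ 0.0614 -0.2981  0.0006] spin 37.25 lean 0.069 az 1.16 tcp [0.4176 0.2619 0.0402] yaz 1.976 j [ 0.37  0.27 -0.53  0.73  0.05 -0.04] t 3.8 F [ 0.2  0.3 -1.6] gap 0.0144
```

>>> apply_moves --commands '[{"hand": 1,"dx": 0.06,"dy": -0.297,"dz": 0,"spin": 37.25},{"hand": 1,"dx": 0.06,"dy": -0.297,"dz": 0,"spin": 37.25},{"hand": 1,"dx": 0.06,"dy": -0.297,"dz": 0,"spin": 37.25},{"hand": 1,"dx": 0.06,"dy": -0.297,"dz": 0,"spin": 37.25},{"hand": 1,"dx": 0.06,"dy": -0.297,"dz": 0,"spin": 37.25},{"hand": 1,"dx": 0.06,"dy": -0.297,"dz": 0,"spin": 37.25},{"hand": 1,"dx": 0.06,"dy": -0.297,"dz": 0,"spin": 37.25},{"hand": 1,"dx": 0.06,"dy": -0.297,"dz": 0,"spin": 37.25}]'

```text
time: 4.47
tcp_pos: [0.4834, -0.0391, 0.0245]
orientation: [3.073, 0.018, 2.891]
contact_force: [0.2, 1.7, 4.3]
finger_gap: 0.0144
grip_force: 60.0
```

>>> apply_moves --commands '[{"hand": 1,"dx": 0,"dy": 0,"dz": 0,"spin": 0},{"hand": 1,"dx": 0,"dy": 0,"dz": 0,"spin": 0}]'

```text
time: 4.63
tcp_pos: [0.4818, -0.035, 0.024]
orientation: [3.073, 0.016, 2.893]
contact_force: [1.7, -2.0, 2.7]
finger_gap: 0.014
grip_force: 59.0
```

```bash
python3 -c "
from h import *
go([.478,-.037,.041],1.327)"
```

```text
d [ 0.0029 -0.0017  0.0015] spin -0.25 lean 0.07 az 1.09 tcp [ 0.4818 -0.035   0.024 ] yaz 1.323 j [-0.28  0.29 -0.54  0.72  0.07 -0.03] t 4.6333 F [ 1.7 -2.   2.7] gap 0.014
```

>>> apply_moves --commands '[{"hand": 0.3,"dx": 0,"dy": 0,"dz": 0,"spin": 0},{"hand": -0.2,"dx": 0,"dy": 0,"dz": 0,"spin": 0},{"hand": -0.6,"dx": 0,"dy": 0,"dz": 0,"spin": 0},{"hand": -0.6,"dx": 0,"dy": 0,"dz": 0,"spin": 0},{"hand": -0.6,"dx": 0,"dy": 0,"dz": -0.04,"spin": 0},{"hand": -0.6,"dx": 0,"dy": 0,"dz": -0.08,"spin": 0},{"hand": -0.6,"dx": 0,"dy": 0,"dz": -0.12,"spin": 0},{"hand": -0.6,"dx": 0,"dy": 0,"dz": -0.16,"spin": 0}]'

```text
time: 5.3
tcp_pos: [0.4744, -0.043, 0.1837]
orientation: [3.072, 0.011, 2.897]
contact_force: [1.0, 0.5, -0.2]
finger_gap: 0.0681
grip_force: 0.0
```

>>> apply_moves --commands '[{"hand": -0.6,"dx": -0.02,"dy": -0.15,"dz": -0.29,"spin": 0},{"hand": -0.6,"dx": -0.02,"dy": -0.15,"dz": -0.29,"spin": 0},{"hand": -0.6,"dx": -0.02,"dy": -0.15,"dz": -0.29,"spin": 0},{"hand": -0.6,"dx": -0.02,"dy": -0.15,"dz": -0.29,"spin": 0},{"hand": -0.6,"dx": -0.02,"dy": -0.15,"dz": -0.29,"spin": 0},{"hand": -0.6,"dx": -0.02,"dy": -0.15,"dz": -0.29,"spin": 0},{"hand": -0.6,"dx": -0.02,"dy": -0.15,"dz": -0.29,"spin": 0},{"hand": -0.6,"dx": -0.02,"dy": -0.15,"dz": -0.29,"spin": 0}]'

```text
time: 5.97
tcp_pos: [0.4494, -0.2128, 0.4637]
orientation: [3.072, 0.014, 2.896]
contact_force: [0.7, -0.9, 0.4]
finger_gap: 0.0685
grip_force: 0.0
```

>>> apply_moves --commands '[{"hand": -0.6,"dx": -0.04,"dy": -0.005,"dz": 0,"spin": 0},{"hand": -0.6,"dx": -0.08,"dy": -0.01,"dz": 0,"spin": 0},{"hand": -0.6,"dx": -0.12,"dy": -0.015,"dz": 0,"spin": 0},{"hand": -0.6,"dx": -0.16,"dy": -0.02,"dz": 0,"spin": 0},{"hand": -0.6,"dx": -0.2,"dy": -0.025,"dz": 0,"spin": 0},{"hand": -0.6,"dx": -0.24,"dy": -0.03,"dz": 0,"spin": 0},{"hand": -0.6,"dx": -0.28,"dy": -0.035,"dz": 0,"spin": 0},{"hand": -0.6,"dx": -0.31,"dy": -0.04,"dz": 0,"spin": 0}]'

```text
time: 6.63
tcp_pos: [0.6525, -0.2854, 0.4095]
orientation: [3.078, 0.045, 2.894]
contact_force: [0.1, -0.5, 0.4]
finger_gap: 0.0683
grip_force: 0.0
```

```bash
python3 -c "
from h import *
go([.478,-.037,.041],1.327)"
```

```text
d [0.2462 0.1752 0.3883] spin 0.0 lean 0.077 az 0.708 tcp [ 0.6525 -0.2854  0.4095] yaz 1.326 j [-0.56  0.77  1.26  2.04  0.07 -0.31] t 6.6333 F [ 0.1 -0.5  0.4] gap 0.0683
```

>>> apply_moves --commands '[{"hand": -0.6,"dx": -0.3,"dy": -0.05,"dz": -0.18,"spin": 0},{"hand": -0.6,"dx": -0.3,"dy": -0.05,"dz": -0.18,"spin": 0},{"hand": -0.6,"dx": -0.3,"dy": -0.05,"dz": -0.18,"spin": 0},{"hand": -0.6,"dx": -0.3,"dy": -0.05,"dz": -0.18,"spin": 0},{"hand": -0.6,"dx": -0.3,"dy": -0.05,"dz": -0.18,"spin": 0},{"hand": -0.6,"dx": -0.3,"dy": -0.05,"dz": -0.18,"spin": 0},{"hand": -0.6,"dx": -0.3,"dy": -0.05,"dz": -0.18,"spin": 0},{"hand": -0.6,"dx": -0.3,"dy": -0.05,"dz": -0.18,"spin": 0}]'

```text
time: 7.3
tcp_pos: [0.681, -0.3002, 0.3947]
orientation: [3.087, 0.086, 2.89]
contact_force: [-0.4, -0.4, 0.2]
finger_gap: 0.068
grip_force: 0.0
```

```bash
python3 -c "
from h import *
go([.478,-.037,.041],1.327)"
```

```text
d [0.2914 0.1863 0.3592] spin -0.25 lean 0.102 az 0.315 tcp [ 0.681  -0.3002  0.3947] yaz 1.324 j [-0.55  0.79  1.26  1.98  0.08 -0.3 ] t 7.3 F [-0.4 -0.4  0.2] gap 0.068
```

>>> apply_moves --commands '[{"hand": -0.6,"dx": -0.3,"dy": -0.05,"dz": -0.1,"spin": 0},{"hand": -0.6,"dx": -0.3,"dy": -0.05,"dz": -0.1,"spin": 0}]'

```text
time: 7.47
tcp_pos: [0.7052, -0.3106, 0.3857]
orientation: [3.095, 0.125, 2.889]
contact_force: [-0.1, 0.1, -0.5]
finger_gap: 0.0684
grip_force: 0.0
```

>>> apply_moves --commands '[{"hand": -0.6,"dx": -0.3,"dy": -0.05,"dz": -0.1,"spin": 0},{"hand": -0.6,"dx": -0.3,"dy": -0.05,"dz": -0.1,"spin": 0}]'

```text
time: 7.63
tcp_pos: [0.7273, -0.3201, 0.3778]
orientation: [3.102, 0.161, 2.887]
contact_force: [-0.5, 0.9, 0.8]
finger_gap: 0.068
grip_force: 0.0
```

>>> apply_moves --commands '[{"hand": -0.6,"dx": -1,"dy": -0.16,"dz": -0.3,"spin": 0},{"hand": -0.6,"dx": -1,"dy": -0.16,"dz": -0.3,"spin": 0}]'

```text
time: 7.8
tcp_pos: [0.7493, -0.329, 0.3723]
orientation: [3.11, 0.199, 2.886]
contact_force: [-0.6, -0.4, 0.8]
finger_gap: 0.0684
grip_force: 0.0
```

>>> apply_moves --commands '[{"hand": -0.6,"dx": -0.3,"dy": -0.05,"dz": 0,"spin": 0},{"hand": -0.6,"dx": -0.3,"dy": -0.05,"dz": 0,"spin": 0}]'

```text
time: 7.97
tcp_pos: [0.7802, -0.3415, 0.3537]
orientation: [3.117, 0.237, 2.885]
contact_force: [0.3, 0.7, -1.0]
finger_gap: 0.0681
grip_force: 0.0
```

```bash
python3 -c "
from h import *
go([.478,-.037,.041],1.327)"
```

```text
d [0.4327 0.2124 0.2411] spin -0.5 lean 0.238 az -0.154 tcp [ 0.7802 -0.3415  0.3537] yaz 1.32 j [-0.54  0.86  1.26  1.75  0.09 -0.27] t 7.9667 F [ 0.3  0.7 -1. ] gap 0.0681
```

>>> apply_moves --commands '[{"hand": -0.6,"dx": -0.3,"dy": 0.03,"dz": -0.15,"spin": 0}]'

```text
time: 8.05
tcp_pos: [0.7905, -0.3382, 0.356]
orientation: [3.12, 0.256, 2.881]
contact_force: [0.4, -0.1, -0.1]
finger_gap: 0.0684
grip_force: 0.0
```

>>> apply_moves --commands '[{"hand": -0.6,"dx": -0.3,"dy": 0.06,"dz": -0.15,"spin": 0}]'

```text
time: 8.13
tcp_pos: [0.8027, -0.3293, 0.3711]
orientation: [3.126, 0.291, 2.881]
contact_force: [0.9, 0.4, 0.2]
finger_gap: 0.0683
grip_force: 0.0
```

>>> apply_moves --commands '[{"hand": -0.6,"dx": -0.3,"dy": 0.06,"dz": -0.2,"spin": 0}]'

```text
time: 8.22
tcp_pos: [0.8112, -0.3196, 0.3892]
orientation: [3.131, 0.325, 2.883]
contact_force: [-0.4, -0.0, 0.3]
finger_gap: 0.0684
grip_force: 0.0
```

```bash
python3 -c "
from h import *
go([.478,-.037,.041],1.327)
t=cam('top')
for n,b in(('wash',(362,85,395,120)),('binder',(215,28,312,92))):
    uv=np.array([(u,v) for v in range(b[1],b[3]) for u in range(b[0],b[2])]); P=bydepth(t,uv); P=P[P[:,2]>.05]; print(n,P.min(0).round(3),P.max(0).round(3))"
```

```text
d [0.485  0.1858 0.2245] spin -0.75 lean 0.325 az -0.227 tcp [ 0.8112 -0.3196  0.3892] yaz 1.315 j [-0.5   0.83  1.26  1.69  0.09 -0.23] t 8.2167 F [-0.4 -0.   0.3] gap 0.0684
wash [ 0.413 -0.402  0.051] [ 0.911 -0.03   1.243]
binder [ 0.413 -0.181  0.05 ] [1.049 0.155 1.243]
```

>>> apply_moves --commands '[{"hand": -0.6,"dx": -0.3,"dy": 0.2,"dz": -0.15,"spin": 0}]'

```text
time: 8.35
tcp_pos: [0.8223, -0.3017, 0.4029]
orientation: [3.137, 0.351, 2.88]
contact_force: [-0.2, -1.0, -1.5]
finger_gap: 0.0686
grip_force: 0.0
```

>>> apply_moves --commands '[{"hand": -0.6,"dx": -0.3,"dy": 0.2,"dz": -0.15,"spin": 0}]'

```text
time: 8.43
tcp_pos: [0.8361, -0.2793, 0.4156]
orientation: [3.138, 0.38, 2.882]
contact_force: [-0.6, 0.7, 0.1]
finger_gap: 0.0684
grip_force: 0.0
```

>>> apply_moves --commands '[{"hand": -0.6,"dx": -0.3,"dy": 0.2,"dz": -0.15,"spin": 0}]'

```text
time: 8.52
tcp_pos: [0.8481, -0.2581, 0.4279]
orientation: [3.14, 0.407, 2.883]
contact_force: [-0.3, -0.2, -0.1]
finger_gap: 0.0684
grip_force: 0.0
```

>>> apply_moves --commands '[{"hand": -0.6,"dx": -0.3,"dy": 0.2,"dz": -0.15,"spin": 0}]'

```text
time: 8.6
tcp_pos: [0.859, -0.238, 0.4401]
orientation: [3.141, 0.434, 2.884]
contact_force: [0.1, -0.0, 0.3]
finger_gap: 0.0682
grip_force: 0.0
```

>>> apply_moves --commands '[{"hand": -0.6,"dx": -0.3,"dy": 0.1,"dz": -0.15,"spin": 0}]'

```text
time: 8.68
tcp_pos: [0.8678, -0.2258, 0.4537]
orientation: [-3.141, 0.464, 2.886]
contact_force: [-0.2, 0.9, 0.5]
finger_gap: 0.0682
grip_force: 0.0
```

>>> apply_moves --commands '[{"hand": -0.6,"dx": -0.3,"dy": 0.1,"dz": -0.1,"spin": 0}]'

```text
time: 8.77
tcp_pos: [0.8785, -0.2177, 0.465]
orientation: [-3.14, 0.496, 2.885]
contact_force: [-0.0, 0.1, 0.7]
finger_gap: 0.0684
grip_force: 0.0
```

>>> apply_moves --commands '[{"hand": -0.6,"dx": -0.3,"dy": 0.1,"dz": -0.1,"spin": 0}]'

```text
time: 8.85
tcp_pos: [0.8893, -0.2089, 0.4751]
orientation: [-3.14, 0.526, 2.884]
contact_force: [-0.3, 0.6, -0.2]
finger_gap: 0.0684
grip_force: 0.0
```

```bash
python3 -c "
from h import *
go([.478,-.037,.041],1.327)"
```

```text
d [0.5999 0.0616 0.1722] spin -1.0 lean 0.526 az -0.262 tcp [ 0.8893 -0.2089  0.4751] yaz 1.312 j [-0.33  0.76  1.26  1.55  0.03 -0.06] t 8.85 F [-0.3  0.6 -0.2] gap 0.0684
```

>>> apply_moves --commands '[{"hand": -0.6,"dx": 0.33,"dy": 0.04,"dz": -0.02,"spin": -1},{"hand": -0.6,"dx": 0.33,"dy": 0.04,"dz": -0.02,"spin": -1},{"hand": -0.6,"dx": 0.33,"dy": 0.04,"dz": -0.02,"spin": -1},{"hand": -0.6,"dx": 0.33,"dy": 0.04,"dz": -0.02,"spin": -1},{"hand": -0.6,"dx": 0.33,"dy": 0.04,"dz": -0.02,"spin": -1},{"hand": -0.6,"dx": 0.33,"dy": 0.04,"dz": -0.02,"spin": -1},{"hand": -0.6,"dx": 0.33,"dy": 0.04,"dz": -0.02,"spin": -1},{"hand": -0.6,"dx": 0.33,"dy": 0.04,"dz": -0.02,"spin": -1}]'

```text
time: 9.52
tcp_pos: [0.6708, -0.1199, 0.3578]
orientation: [-3.13, 0.524, 2.903]
contact_force: [0.0, -0.0, 1.3]
finger_gap: 0.0684
grip_force: 0.0
```

```bash
python3 -c "
from h import *
go([.42,-.02,.15],1.327)"
```

```text
d [0.3354 0.0382 0.0643] spin 0.0 lean 0.524 az -0.263 tcp [ 0.6708 -0.1199  0.3578] yaz 1.326 j [-0.3   0.08 -0.08  0.89  0.02 -0.06] t 9.5167 F [ 0.  -0.   1.3] gap 0.0684
```

>>> apply_moves --commands '[{"hand": -0.6,"dx": 0.335,"dy": 0.038,"dz": 0.06,"spin": 0},{"hand": -0.6,"dx": 0.335,"dy": 0.038,"dz": 0.06,"spin": 0},{"hand": -0.6,"dx": 0.335,"dy": 0.038,"dz": 0.06,"spin": 0},{"hand": -0.6,"dx": 0.335,"dy": 0.038,"dz": 0.06,"spin": 0},{"hand": -0.6,"dx": 0.335,"dy": 0.038,"dz": 0.06,"spin": 0},{"hand": -0.6,"dx": 0.335,"dy": 0.038,"dz": 0.06,"spin": 0},{"hand": -0.6,"dx": 0.335,"dy": 0.038,"dz": 0.06,"spin": 0},{"hand": -0.6,"dx": 0.335,"dy": 0.038,"dz": 0.06,"spin": 0}]'

```text
time: 10.18
tcp_pos: [0.4342, -0.025, 0.1441]
orientation: [-3.13, 0.525, 2.902]
contact_force: [-0.3, 0.2, -0.6]
finger_gap: 0.0683
grip_force: 0.0
```

Run:
```python
from h import *
t=cam('top');s=cam('scene')
G=[.4812,-.0362,.04]
y=-.244;c,sn=np.cos(y),np.sin(y)
def sc(x,yy,z): # scoop frame about expected grip
    a=x+.0855; return [G[0]+c*a-sn*yy,G[1]+sn*a+c*yy,z]
pts=[sc(.0475,.045,0),sc(.0475,-.045,0),sc(-.0475,-.045,.0),sc(-.0475,.045,.0),G]
a,b=t['pixels'].copy(),s['pixels'].copy()
out=[]
for im,cm,box in((a,t,(230,140,310,260)),(b,s,(200,150,340,270))):
    k=5 if cm is t else 3
    f=cv2.resize(im[box[1]:box[3],box[0]:box[2]],None,fx=k,fy=k,interpolation=cv2.INTER_CUBIC)
    for p in proj(cm,pts): cv2.circle(f,tuple(int(q) for q in ((p-[box[0],box[1]]+.5)*k)),2,(255,0,0),-1)
    out.append(cv2.copyMakeBorder(f,0,600-f.shape[0],0,400-f.shape[1] if f.shape[1]<400 else 0,cv2.BORDER_CONSTANT)[:, :400])
cv2.imwrite('pics/z3.png',np.hstack(out)[:,:,::-1])
go([.42,-.02,.15],1.327)
```

```text
d [-0.0072  0.0008  0.0024] spin 0.0 lean 0.5 az -0.262 tcp [ 0.4212 -0.0214  0.1323] yaz 1.328 j [-0.23 -0.3  -0.97  0.4  -0.02  0.01] t 10.2833 F [-2.3  0.8  0.2] gap 0.0686
```

View pics/z3.png

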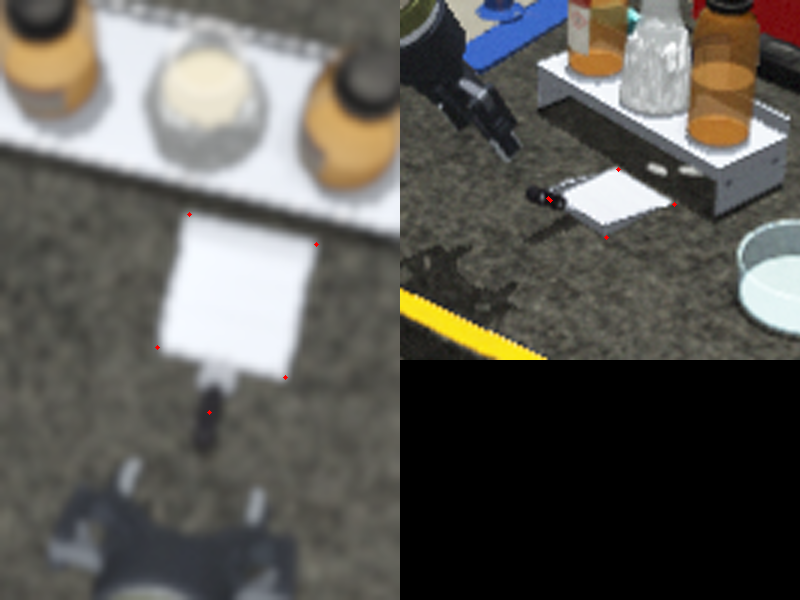

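The top crop shows the scoop about 10 px short of the riser, within 4° of the wanted yaw. The grip is at the predicted spot, and the scene view still shows both bars under the shelf. I'll move in to grasp with the gripper leaned back.

```bash
python3 -c "
from h import *
go([.480,-.036,.041],1.327)"
```

```text
d [-0.0094  0.0009  0.1278] spin 0.0 lean 0.5 az -0.262 tcp [ 0.4212 -0.0214  0.1323] yaz 1.328 j [-0.23 -0.3  -0.97  0.4  -0.02  0.01] t 10.2833 F [-2.3  0.8  0.2] gap 0.0686
```

>>> apply_moves --commands '[{"hand": -0.6,"dx": -0.009,"dy": 0.001,"dz": 0.04,"spin": 0},{"hand": -0.6,"dx": -0.009,"dy": 0.001,"dz": 0.08,"spin": 0},{"hand": -0.6,"dx": -0.009,"dy": 0.001,"dz": 0.11,"spin": 0},{"hand": -0.6,"dx": -0.009,"dy": 0.001,"dz": 0.128,"spin": 0},{"hand": -0.6,"dx": -0.009,"dy": 0.001,"dz": 0.128,"spin": 0},{"hand": 1,"dx": -0.009,"dy": 0.001,"dz": 0.128,"spin": 0},{"hand": 1,"dx": -0.009,"dy": 0.001,"dz": 0.128,"spin": 0},{"hand": 1,"dx": -0.009,"dy": 0.001,"dz": 0.128,"spin": 0}]' --newtons 50

```text
time: 10.95
tcp_pos: [0.5049, -0.0428, 0.0388]
orientation: [-3.13, 0.523, 2.903]
contact_force: [-0.3, -0.0, 0.1]
finger_gap: 0.0327
grip_force: 0.0
```

>>> apply_moves --commands '[{"hand": 1,"dx": 0,"dy": 0,"dz": 0,"spin": 0},{"hand": 1,"dx": 0,"dy": 0,"dz": 0,"spin": 0},{"hand": 1,"dx": 0,"dy": 0,"dz": 0,"spin": 0},{"hand": 1,"dx": 0,"dy": 0,"dz": 0,"spin": 0}]'

```text
time: 11.28
tcp_pos: [0.5047, -0.0427, 0.0387]
orientation: [-3.13, 0.524, 2.903]
contact_force: [-5.6, 0.9, 7.9]
finger_gap: 0.0113
grip_force: 48.7
```

Run:
```python
from h import *
go([.480,-.036,.041],1.327)
t=cam('top'); s=cam('scene')
uv=np.array([(u,v) for v in range(180,217) for u in range(255,300)]); im=t['pixels'][180:217,255:300].reshape(-1,3)
P=onplane(t,uv,.004); m=(im.min(1)>140)
r=(P[:,:2]-[.6836,-.0318])@np.array([[np.cos(-.244),-np.sin(-.244)],[np.sin(-.244),np.cos(-.244)]])*1000
m&=r[:,0]<-54
R=cv2.minAreaRect(r[m].astype(np.float32)); print(m.sum(),R,cv2.boxPoints(R))
```

```text
d [0.021  0.0005 0.0039] spin 0.0 lean 0.524 az -0.262 tcp [ 0.5047 -0.0427  0.0387] yaz 1.326 j [-0.23  0.06 -1.   -0.01 -0.01  0.  ] t 11.2833 F [-5.6  0.9  7.9] gap 0.0113
796 ((-115.732177734375, -53.043643951416016), (109.40565490722656, 94.22041320800781), 1.8399991989135742) [[-171.91943     -7.714156 ]
 [-168.89417   -101.88599  ]
 [ -59.54492    -98.37313  ]
 [ -62.57019     -4.2013016]]
```

The arm drifted about 2 cm forward of the wanted grasp, so the fingers only pinch the handle's top. I'll open and correct.

>>> apply_moves --commands '[{"hand": -0.6,"dx": 0,"dy": 0,"dz": 0,"spin": 0},{"hand": -0.6,"dx": 0,"dy": 0,"dz": 0,"spin": 0},{"hand": -0.6,"dx": 0,"dy": 0,"dz": 0,"spin": 0},{"hand": -0.6,"dx": 0,"dy": 0,"dz": 0,"spin": 0},{"hand": -0.6,"dx": 0.012,"dy": 0,"dz": 0.001,"spin": 0},{"hand": -0.6,"dx": 0.021,"dy": 0,"dz": 0.004,"spin": 0},{"hand": -0.6,"dx": 0.021,"dy": 0,"dz": 0.004,"spin": 0},{"hand": -0.6,"dx": 0.021,"dy": 0,"dz": 0.004,"spin": 0}]'

```text
time: 12.05
tcp_pos: [0.4934, -0.0386, 0.026]
orientation: [-3.129, 0.512, 2.903]
contact_force: [0.5, -0.2, -0.7]
finger_gap: 0.0687
grip_force: 0.0
```

Run:
```python
from h import *
go([.480,-.036,.041],1.327)
t=cam('top'); s=cam('scene')
k=6;box=(150+100,165,150+190,225)
f=cv2.resize(s['pixels'][box[1]:box[3],box[0]-20:box[2]-20],(600,400),interpolation=cv2.INTER_CUBIC)
cv2.imwrite('pics/z4.png',f[:,:,::-1])
go([.480,-.036,.041],1.327)
```

```text
d [ 0.0046 -0.0009 -0.0011] spin 0.0 lean 0.512 az -0.265 tcp [ 0.4934 -0.0386  0.026 ] yaz 1.326 j [-0.23  0.07 -1.03 -0.04 -0.02  0.01] t 12.05 F [ 0.5 -0.2 -0.7] gap 0.0687
 d [ 0.0051 -0.0008 -0.001 ] spin 0.0 lean 0.513 az -0.265 tcp [ 0.4938 -0.0388  0.0264] yaz 1.326 j [-0.23  0.07 -1.03 -0.04 -0.02  0.01] t 12.15 F [ 0.5  0.3 -1.4] gap 0.0686
```

View pics/z4.png

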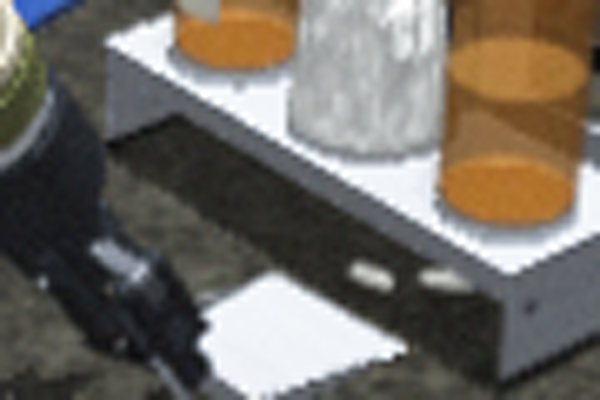

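The view shows the gripper at the scoop's handle. The nose is in front of the lip, and the bars lie just past it at crop pixels (372,275) and (447,280).

>>> apply_moves --commands '[{"hand": 1,"dx": 0,"dy": 0,"dz": 0,"spin": 0},{"hand": 1,"dx": 0,"dy": 0,"dz": 0,"spin": 0},{"hand": 1,"dx": 0,"dy": 0,"dz": 0,"spin": 0},{"hand": 1,"dx": 0,"dy": 0,"dz": 0,"spin": 0},{"hand": 1,"dx": 0,"dy": 0,"dz": 0,"spin": 0},{"hand": 1,"dx": 0,"dy": 0,"dz": 0,"spin": 0},{"hand": 1,"dx": 0,"dy": 0,"dz": 0,"spin": 0}]' --newtons 60

```text
time: 12.73
tcp_pos: [0.494, -0.0387, 0.0266]
orientation: [-3.129, 0.513, 2.903]
contact_force: [-1.0, 0.6, 1.6]
finger_gap: 0.0146
grip_force: 58.2
```

Run:
```python
from h import *
Rr=np.array([[np.cos(-.244),-np.sin(-.244)],[np.sin(-.244),np.cos(-.244)]])
t=cam('top'); s=cam('scene')
uv=np.array([(u,v) for v in range(180,217) for u in range(250,300)]); im=t['pixels'][180:217,250:300].reshape(-1,3)
P=onplane(t,uv,.004); r=(P[:,:2]-[.6836,-.0318])@Rr*1000
m=(im.min(1)>140)&(r[:,0]<-54)&(r[:,0]>-155)
q=r[m]
for x0 in(-140,-120,-100,-80):
    k=abs(q[:,0]-x0)<5; print(x0,k.sum(),q[k,1].min(),q[k,1].max())
for y0 in(-80,-65,-50,-35,-20):
    k=abs(q[:,1]-y0)<4; print(y0,q[k,0].max())
x0,y0=270,198; im=s['pixels'][y0:214,x0:306]
mm=(im.min(2)>110).astype(np.uint8); n,l,st,ce=cv2.connectedComponentsWithStats(mm)
for i in range(1,n):
    v,u=np.nonzero(l==i); rr=(onplane(s,np.c_[u+x0,v+y0],.006)[:,:2]-[.6836,-.0318])@Rr*1000; print(st[i],rr.mean(0))
go([.480,-.036,.041],1.327)
```

```text
-140 80 -101.45606287537323 -7.40172753223401
-120 79 -101.69391281617193 -8.440767788806811
-100 79 -101.15976413821195 -8.557151631245915
-80 77 -101.64484375566532 -9.60430463412988
-80 -62.16264261680281
-65 -61.93396951942607
-50 -61.70429229516658
-35 -61.473600828197206
-20 -62.037739255061176
[22  0 14  8 58] [ 25.59360565 -48.71105267]
[13  6  6  4 15] [-35.83361753 -41.64877222]
[23  7  8  3 18] [ -9.72951033 -65.97279319]
[ 0  8 16  8 79] [-79.33008511 -41.00955914]
 d [ 0.0053 -0.0009 -0.0008] spin 0.0 lean 0.514 az -0.264 tcp [ 0.494  -0.0387  0.0266] yaz 1.326 j [-0.23  0.07 -1.03 -0.04 -0.02  0.01] t 12.8333 F [-1.5  1.2  2.6] gap 0.0142
```

```bash
python3 -c "
from h import *
o=status.get_obs();R=Ro.from_euler('xyz',o['orientation']).as_matrix()
for d in(.08,.12):print(R.T@(d*np.array([.970,-.2416,0])))
print('down 1mm',R.T@[0,0,-.001])"
```

```text
[-6.96606090e-02  6.92874564e-05  3.92775550e-02]
[-1.04490914e-01  1.03931185e-04  5.89163326e-02]
down 1mm [4.91128438e-04 1.07681451e-05 8.71020611e-04]
```

>>> apply_moves --commands '[{"hand": 1,"dx": -0.0087,"dy": 0,"dz": 0.0049,"spin": 0},{"hand": 1,"dx": -0.0174,"dy": 0,"dz": 0.0098,"spin": 0},{"hand": 1,"dx": -0.0261,"dy": 0,"dz": 0.0147,"spin": 0},{"hand": 1,"dx": -0.0348,"dy": 0,"dz": 0.0196,"spin": 0},{"hand": 1,"dx": -0.0435,"dy": 0,"dz": 0.0245,"spin": 0},{"hand": 1,"dx": -0.0522,"dy": 0,"dz": 0.0294,"spin": 0},{"hand": 1,"dx": -0.0609,"dy": 0,"dz": 0.0343,"spin": 0},{"hand": 1,"dx": -0.0696,"dy": 0,"dz": 0.0393,"spin": 0}]'

```text
time: 13.5
tcp_pos: [0.5723, -0.0583, 0.0264]
orientation: [-3.129, 0.513, 2.903]
contact_force: [-3.9, 2.6, 6.7]
finger_gap: 0.0144
grip_force: 59.2
```

```bash
cat >> h.py <<'E'
def rel(nose_x):
    "shift to bring nose to riser x (mm) judged from TCP: nose=-62 when TCP=(.494,-.0387,.0266)"
    o=status.get_obs();R=Ro.from_euler('xyz',o['orientation']).as_matrix()
    v=np.array([.970,-.2416,0]); T=np.array([.494,-.0387,.0266])+v*(nose_x+62)/1000
    d=o['tcp_pos']-[.494,-.0387,.0266]; print('now nose',d@v*1000-62,'side',(d@[.2416,.97,0])*1000,'z',d[2]*1000,'->',(R.T@(T-o['tcp_pos'])).round(4),'F',o['contact_force'].round(1),'orient',o['orientation'].round(3))
E
python3 -c "
from h import *
rel(60)"
```

```text
now nose 18.728425150290164 side -0.08782661409997668 z -0.17776531474031354 -> [-0.036   0.0001  0.0201] F [-3.9  2.6  6.7] orient [-3.129  0.513  2.903]
```

>>> apply_moves --commands '[{"hand": 1,"dx": -0.007,"dy": 0,"dz": 0.004,"spin": 0},{"hand": 1,"dx": -0.014,"dy": 0,"dz": 0.008,"spin": 0},{"hand": 1,"dx": -0.021,"dy": 0,"dz": 0.0118,"spin": 0},{"hand": 1,"dx": -0.027,"dy": 0,"dz": 0.0151,"spin": 0},{"hand": 1,"dx": -0.032,"dy": 0,"dz": 0.0179,"spin": 0},{"hand": 1,"dx": -0.036,"dy": 0,"dz": 0.0202,"spin": 0},{"hand": 1,"dx": -0.036,"dy": 0,"dz": 0.0202,"spin": 0}]'

```text
time: 14.08
tcp_pos: [0.6128, -0.0687, 0.0266]
orientation: [-3.129, 0.514, 2.902]
contact_force: [2.0, -0.4, 1.4]
finger_gap: 0.0145
grip_force: 58.3
```

Run:
```python
from h import *
rel(62)
s=cam('scene')
f=cv2.resize(s['pixels'][165:225,230:320],(720,480),interpolation=cv2.INTER_CUBIC)
cv2.imwrite('pics/z5.png',f[:,:,::-1])
```

```text
now nose 60.52788454285606 side -0.37225488448820165 z -0.02400629121217246 -> [-0.0012  0.0004  0.0007] F [ 2.  -0.4  1.4] orient [-3.129  0.514  2.902]
```

View pics/z5.png

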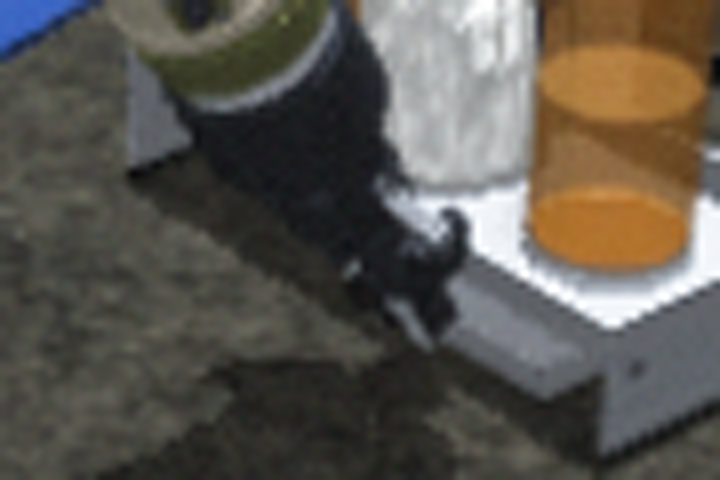

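>>> apply_moves --commands '[{"hand": 1,"dx": -0.0017,"dy": 0,"dz": 0.001,"spin": 0},{"hand": 1,"dx": -0.0017,"dy": 0,"dz": 0.001,"spin": 0},{"hand": 1,"dx": -0.001,"dy": 0,"dz": 0.0023,"spin": 0},{"hand": 1,"dx": -0.001,"dy": 0,"dz": 0.0023,"spin": 0},{"hand": 1,"dx": -0.0008,"dy": 0,"dz": 0.0027,"spin": 0},{"hand": 1,"dx": -0.0008,"dy": 0,"dz": 0.0027,"spin": 0},{"hand": 1,"dx": -0.0008,"dy": 0,"dz": 0.0027,"spin": 0},{"hand": 1,"dx": -0.0008,"dy": 0,"dz": 0.0027,"spin": 0}]' --newtons 22

```text
time: 14.8
tcp_pos: [0.6144, -0.0689, 0.0262]
orientation: [-3.129, 0.516, 2.903]
contact_force: [-7.8, 1.3, 14.2]
finger_gap: 0.0141
grip_force: 60.7
```

```bash
python3 -c "
from h import *
rel(62)"
```

```text
now nose 62.10619714691816 side -0.2506699496428021 z -0.3590318323008247 -> [-0.      0.0002 -0.0004] F [-7.8  1.3 14.2] orient [-3.129  0.516  2.903]
```

>>> apply_moves --commands '[{"hand": 0.6,"dx": 0,"dy": 0,"dz": 0,"spin": 0},{"hand": 0.6,"dx": 0,"dy": 0,"dz": 0,"spin": 0},{"hand": 1,"dx": 0,"dy": 0,"dz": 0,"spin": 0},{"hand": 1,"dx": 0,"dy": 0,"dz": 0,"spin": 0},{"hand": 1,"dx": 0,"dy": 0,"dz": 0,"spin": 0}]' --newtons 22

```text
time: 15.22
tcp_pos: [0.6127, -0.0686, 0.024]
orientation: [-3.129, 0.512, 2.903]
contact_force: [-2.9, 1.7, 3.5]
finger_gap: 0.0154
grip_force: 21.3
```

```bash
python3 -c "
from h import *
rel(62)"
```

```text
now nose 60.41260093188026 side -0.36303865313400163 z -2.640906979702571 -> [-0.0026  0.0003 -0.0016] F [-2.9  1.7  3.5] orient [-3.129  0.512  2.903]
```

>>> apply_moves --commands '[{"hand": 1,"dx": 0.0005,"dy": 0,"dz": 0.0009,"spin": 0},{"hand": 1,"dx": 0.001,"dy": 0,"dz": 0.0018,"spin": 0},{"hand": 1,"dx": 0.0012,"dy": 0,"dz": 0.0022,"spin": 0},{"hand": 1,"dx": 0.0012,"dy": 0,"dz": 0.0022,"spin": 0}]'

```text
time: 15.55
tcp_pos: [0.6139, -0.0688, 0.0233]
orientation: [-3.129, 0.515, 2.903]
contact_force: [-8.9, 3.2, 15.0]
finger_gap: 0.0152
grip_force: 22.1
```

```bash
python3 -c "
from h import *
rel(62); print(status.get_obs()['wrist_torque'])"
```

```text
now nose 61.60667395111129 side -0.2578622746561474 z -3.2835257062011 -> [-0.0019  0.0002 -0.0027] F [-8.9  3.2 15. ] orient [-3.129  0.515  2.903]
[ 0.10848372  0.38055363 -0.02270438]
```

>>> apply_moves --commands '[{"hand": 1,"dx": 0.0006,"dy": 0,"dz": 0.001,"spin": 0},{"hand": 1,"dx": 0.0012,"dy": 0,"dz": 0.002,"spin": 0},{"hand": 1,"dx": 0.0012,"dy": 0,"dz": 0.002,"spin": 0},{"hand": 1,"dx": 0.0012,"dy": 0,"dz": 0.002,"spin": 0},{"hand": 1,"dx": 0.0012,"dy": 0,"dz": 0.002,"spin": 0}]'

```text
time: 15.97
tcp_pos: [0.6142, -0.0689, 0.0217]
orientation: [-3.129, 0.516, 2.903]
contact_force: [-11.4, 2.4, 20.7]
finger_gap: 0.015
grip_force: 24.8
```

```bash
python3 -c "
from h import *
rel(62); print(status.get_obs()['wrist_torque'])"
```

```text
now nose 61.87425973609038 side -0.21575532457239022 z -4.908157952019477 -> [-0.0025  0.0002 -0.0043] F [-11.4   2.4  20.7] orient [-3.129  0.516  2.903]
[0.11908393 0.39175606 0.01429878]
```

>>> apply_moves --commands '[{"hand": 1,"dx": 0.0008,"dy": 0,"dz": -0.0005,"spin": 0},{"hand": 1,"dx": 0.0024,"dy": 0,"dz": -0.0014,"spin": 0},{"hand": 1,"dx": 0.0048,"dy": 0,"dz": -0.0025,"spin": 0},{"hand": 1,"dx": 0.0075,"dy": 0,"dz": -0.0037,"spin": 0},{"hand": 1,"dx": 0.0105,"dy": 0,"dz": -0.005,"spin": 0},{"hand": 1,"dx": 0.0135,"dy": 0,"dz": -0.0063,"spin": 0},{"hand": 1,"dx": 0.016,"dy": 0,"dz": -0.0073,"spin": 0},{"hand": 1,"dx": 0.018,"dy": 0,"dz": -0.0081,"spin": 0}]'

```text
time: 16.63
tcp_pos: [0.5991, -0.0655, 0.0215]
orientation: [-3.129, 0.523, 2.902]
contact_force: [6.9, -2.0, 7.4]
finger_gap: 0.0146
grip_force: 22.2
```

```bash
python3 -c "
from h import *
rel(62); print(status.get_obs()['wrist_torque'])"
```

```text
now nose 46.448047616036405 side -0.5712263270880893 z -5.075801410019922 -> [-0.0159  0.0005  0.0033] F [ 6.9 -2.   7.4] orient [-3.129  0.523  2.902]
[-0.41778444 -1.65831711 -0.05026988]
```

>>> apply_moves --commands '[{"hand": 1,"dx": 0.001,"dy": 0,"dz": 0.0015,"spin": 0},{"hand": 1,"dx": 0.002,"dy": 0,"dz": 0.003,"spin": 0},{"hand": 1,"dx": 0.003,"dy": 0,"dz": 0.0045,"spin": 0},{"hand": 1,"dx": 0.003,"dy": 0,"dz": 0.0055,"spin": 0},{"hand": 1,"dx": 0.003,"dy": 0,"dz": 0.0055,"spin": 0},{"hand": 1,"dx": 0.003,"dy": 0,"dz": 0.0055,"spin": 0}]'

```text
time: 17.13
tcp_pos: [0.5987, -0.0654, 0.0171]
orientation: [-3.128, 0.525, 2.903]
contact_force: [-12.4, 2.1, 34.8]
finger_gap: 0.0151
grip_force: 27.3
```

```bash
python3 -c "
from h import *
rel(62); print(status.get_obs()['wrist_torque'])"
```

```text
now nose 45.99587093210043 side -0.5948002588255039 z -9.465651928341142 -> [-0.0185  0.0005 -0.0002] F [-12.4   2.1  34.8] orient [-3.128  0.525  2.903]
[-0.39819858 -0.68957343 -0.1200045 ]
```

>>> apply_moves --commands '[{"hand": 1,"dx": 0,"dy": 0,"dz": 0,"spin": 0},{"hand": 1,"dx": 0,"dy": 0,"dz": 0,"spin": 0},{"hand": 1,"dx": -0.001,"dy": 0,"dz": -0.002,"spin": 0},{"hand": 1,"dx": -0.002,"dy": 0,"dz": -0.004,"spin": 0},{"hand": 1,"dx": -0.003,"dy": 0,"dz": -0.006,"spin": 0},{"hand": 1,"dx": -0.004,"dy": 0,"dz": -0.008,"spin": 0},{"hand": 1,"dx": -0.005,"dy": 0,"dz": -0.009,"spin": 0},{"hand": 1,"dx": -0.005,"dy": 0,"dz": -0.009,"spin": 0}]' --newtons 120

```text
time: 17.8
tcp_pos: [0.5925, -0.0636, 0.0203]
orientation: [-3.129, 0.509, 2.903]
contact_force: [-0.2, -0.5, -1.7]
finger_gap: 0.0134
grip_force: 121.9
```

Run:
```python
from h import *
rel(0)
s=cam('scene')
f=cv2.resize(s['pixels'][175:225,240:320],(800,500),interpolation=cv2.INTER_CUBIC)
cv2.imwrite('pics/z6.png',np.clip(f[:,:,::-1].astype(float)*1.5,0,255).astype(np.uint8))
```

```text
now nose 39.52468298109436 side -0.31630748379911755 z -6.329643491963126 -> [ 0.0315  0.0002 -0.0248] F [-0.2 -0.5 -1.7] orient [-3.129  0.509  2.903]
```

View pics/z6.png

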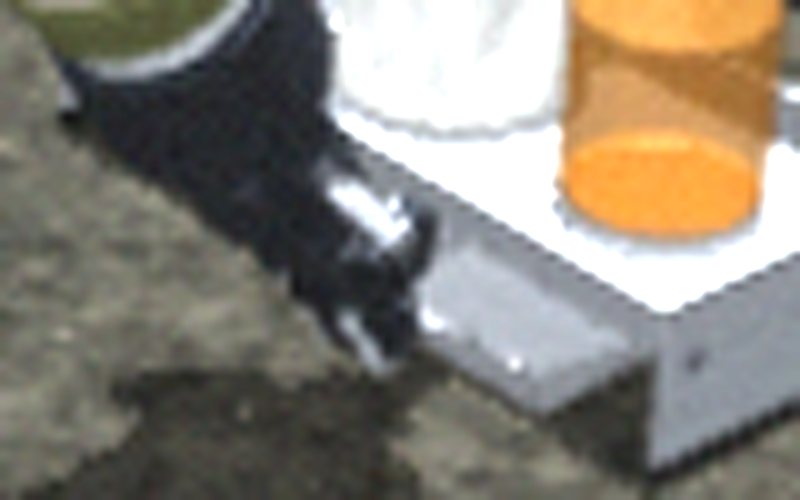

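Two white spots, at crop (430,320) and (515,362), show the bars lying at the rear wall of the lifted scoop. I'll withdraw gently.

>>> apply_moves --commands '[{"hand": 1,"dx": 0.0012,"dy": 0,"dz": -0.0019,"spin": 0},{"hand": 1,"dx": 0.0051,"dy": 0,"dz": -0.0051,"spin": 0},{"hand": 1,"dx": 0.0107,"dy": 0,"dz": -0.0095,"spin": 0},{"hand": 1,"dx": 0.0172,"dy": 0,"dz": -0.0143,"spin": 0},{"hand": 1,"dx": 0.0237,"dy": 0,"dz": -0.019,"spin": 0},{"hand": 1,"dx": 0.0302,"dy": 0,"dz": -0.0238,"spin": 0},{"hand": 1,"dx": 0.0366,"dy": 0,"dz": -0.0286,"spin": 0},{"hand": 1,"dx": 0.0431,"dy": 0,"dz": -0.0334,"spin": 0}]'

```text
time: 18.52
tcp_pos: [0.5409, -0.0505, 0.0299]
orientation: [-3.129, 0.513, 2.903]
contact_force: [-0.1, 0.3, -1.3]
finger_gap: 0.0138
grip_force: 121.9
```

>>> apply_moves --commands '[{"hand": 1,"dx": 0.007,"dy": 0,"dz": -0.0039,"spin": 0},{"hand": 1,"dx": 0.014,"dy": 0,"dz": -0.0079,"spin": 0},{"hand": 1,"dx": 0.0205,"dy": 0,"dz": -0.0115,"spin": 0},{"hand": 1,"dx": 0.027,"dy": 0,"dz": -0.0152,"spin": 0},{"hand": 1,"dx": 0.033,"dy": 0,"dz": -0.0186,"spin": 0},{"hand": 1,"dx": 0.037,"dy": 0,"dz": -0.021,"spin": 0},{"hand": 1,"dx": 0.039,"dy": 0,"dz": -0.022,"spin": 0}]'

```text
time: 19.1
tcp_pos: [0.4974, -0.0396, 0.0296]
orientation: [-3.129, 0.512, 2.903]
contact_force: [-0.0, 1.3, -1.4]
finger_gap: 0.0139
grip_force: 121.9
```

Run:
```python
from h import *
rel(0); go([.48,-.03,.1],1.327)
t=cam('top');s=cam('scene')
a=cv2.resize(t['pixels'][150:240,235:310],(500,600),interpolation=cv2.INTER_CUBIC)
b=cv2.resize(s['pixels'][165:240,240:280+20],(300,375),interpolation=cv2.INTER_CUBIC)
im=np.zeros((600,800,3),np.uint8);im[:,:500]=a;im[:375,500:]=b
cv2.imwrite('pics/z7.png',im[:,:,::-1])
```

```text
now nose -58.434063656260626 side -0.07903144632465575 z 2.9972812898796004 -> [-0.0494  0.0002  0.0312] F [-0.   1.3 -1.4] orient [-3.129  0.512  2.903]
 d [-0.0177  0.0043 -0.0522] spin 0.0 lean 0.512 az -0.265 tcp [ 0.4974 -0.0396  0.0296] yaz 1.326 j [-0.23  0.07 -1.01 -0.03 -0.02  0.01] t 19.1 F [-0.   1.3 -1.4] gap 0.0139
```

View pics/z7.png

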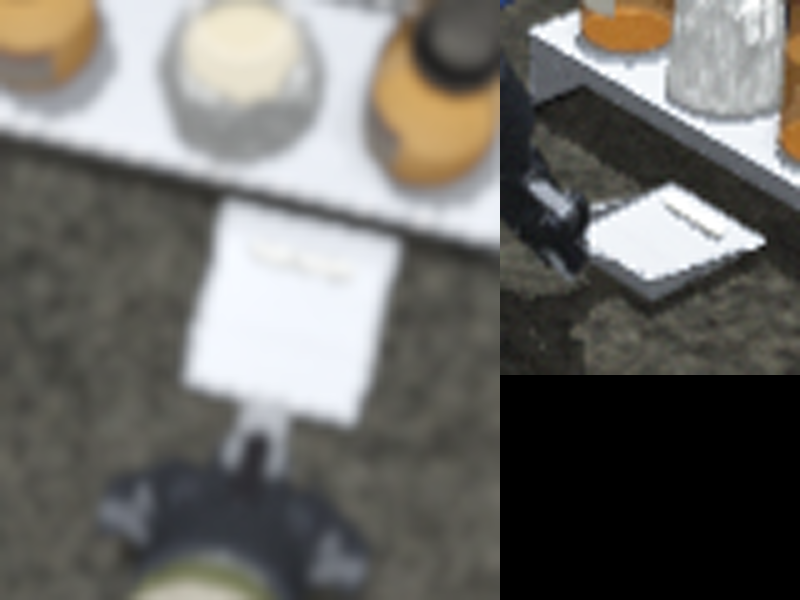

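Both bars lie end to end on the pan, about 25 mm behind the nose: top crop (300,265), scene crop (693,215). Next I'll measure the pan's plane and the nose, then plan the tip over the dish.

```bash
cat > tip.py <<'E'
from h import *
def meas():
    t=cam('top'); R0=np.array([[np.cos(-.244),-np.sin(-.244)],[np.sin(-.244),np.cos(-.244)]])
    uv=np.array([(u,v) for v in range(178,220) for u in range(255,300)]); im=t['pixels'][178:220,255:300].reshape(-1,3)
    P=bydepth(t,uv); r=(P[:,:2]-[.6836,-.0318])@R0*1000
    m=(im.min(1)>140)&(r[:,0]<-54)&(P[:,2]<.06)&(r[:,0]>-150)
    X=np.c_[r[m],P[m][:,2]*1000]; A=np.c_[X[:,:2],np.ones(len(X))]; k=np.ones(len(X),bool)
    for _ in range(4):
        c=np.linalg.lstsq(A[k],X[k,2],rcond=None)[0]; e=X[:,2]-A@c; k=abs(e)<3*max(e[k].std(),.5)
    print('n',k.sum(),'slope x,y',c[:2].round(4),'sd',e[k].std().round(2),'x range',X[:,0].min(),X[:,0].max(),'z at nose',c@[X[:,0].max(),-55,1],'y',X[:,1].min(),X[:,1].max())
if __name__=='__main__': meas()
E
python3 tip.py
```

```text
n 724 slope x,y [ 0.0182 -0.0058] sd 3.64 x range -149.98119836301163 -54.29505590276346 z at nose 17.379689695441915 y -103.7044392335967 -6.585097933349718
```

```bash
cat > tip2.py <<'E'
from h import *
import sys
o=status.get_obs(); R=Ro.from_euler('xyz',o['orientation']).as_matrix(); p=o['tcp_pos']
# scoop frame in tool, saved once
c,s=np.cos(-.244),np.sin(-.244); S=np.array([[c,-s,0],[s,c,0],[0,0,1]])@Ro.from_euler('y',-.018).as_matrix()
if len(sys.argv)>1 and sys.argv[1]=='save':
    nose=np.array([.6189,-.0724,.015]); np.savez('sc.npz',q=R.T@(nose-p),S=R.T@S)
z=np.load('sc.npz'); q0,St=z['q'],z['S']
def pt(x,y,zz=0): return q0+St@np.array([x,y,zz])   # from nose, in tool frame
D=np.array([.537,-.303])
def rows(th0,th1,n,qy,zQ):
    for k in range(1,n+1):
        th=th0+(th1-th0)*k/n; Rk=R@Ro.from_euler('z',-th,degrees=True).as_matrix(); 
        Q=np.r_[D,zQ]; pk=Q-Rk@pt(0,qy); n_=Rk@St[:,2]; nx=Rk@St[:,0]
        lo=min((pk+Rk@pt(x,y))[2] for x in(0,-.095) for y in(-.045,.045))
        print(f'th {th:.0f} shift',(R.T@(pk-p)).round(4),'tcp',pk.round(3),'r',np.hypot(*pk[:2]).round(3),'nosedown',np.degrees(-np.arcsin(nx[2])).round(1),'tilt',np.degrees(np.arccos(n_[2])).round(1),'low',lo.round(3))
E
cat > t1.py <<'E'
from tip2 import *
rows(0,0,1,.02,.08); rows(0,120,8,.02,.08)
E
python3 t1.py save
```

```text
th 0 shift [-0.0101 -0.2643 -0.0656] tcp [ 0.412 -0.29   0.095] r 0.504 nosedown -1.0 tilt 1.0 low 0.078
th 15 shift [-0.0181 -0.2899 -0.0656] tcp [ 0.413 -0.316  0.099] r 0.52 nosedown -0.0 tilt 7.3 low 0.077
th 30 shift [-0.0326 -0.3125 -0.0656] tcp [ 0.419 -0.341  0.107] r 0.541 nosedown 2.6 tilt 14.4 low 0.074
th 45 shift [-0.0523 -0.3306 -0.0656] tcp [ 0.432 -0.363  0.116] r 0.564 nosedown 6.6 tilt 21.3 low 0.071
th 60 shift [-0.0761 -0.343  -0.0656] tcp [ 0.449 -0.38   0.128] r 0.588 nosedown 11.9 tilt 28.0 low 0.069
th 75 shift [-0.1023 -0.3488 -0.0656] tcp [ 0.47  -0.391  0.141] r 0.611 nosedown 18.2 tilt 34.2 low 0.068
th 90 shift [-0.1291 -0.3476 -0.0656] tcp [ 0.492 -0.395  0.154] r 0.631 nosedown 25.1 tilt 40.0 low 0.068
th 105 shift [-0.1547 -0.3395 -0.0656] tcp [ 0.516 -0.393  0.167] r 0.649 nosedown 32.4 tilt 45.1 low 0.068
th 120 shift [-0.1773 -0.3251 -0.0656] tcp [ 0.539 -0.383  0.178] r 0.661 nosedown 39.7 tilt 49.5 low 0.07
```

>>> apply_moves --commands '[{"hand": 1,"dx": 0.0015,"dy": 0,"dz": -0.002,"spin": 0},{"hand": 1,"dx": 0.004,"dy": 0,"dz": -0.006,"spin": 0},{"hand": 1,"dx": 0.0065,"dy": 0,"dz": -0.01,"spin": 0},{"hand": 1,"dx": 0.007,"dy": 0,"dz": -0.014,"spin": 0},{"hand": 1,"dx": 0.0045,"dy": 0,"dz": -0.02,"spin": 0},{"hand": 1,"dx": 0.001,"dy": 0,"dz": -0.027,"spin": 0},{"hand": 1,"dx": -0.003,"dy": 0,"dz": -0.034,"spin": 0},{"hand": 1,"dx": -0.0065,"dy": 0,"dz": -0.039,"spin": 0}]'

```text
time: 19.92
tcp_pos: [0.4858, -0.0363, 0.0683]
orientation: [-3.129, 0.514, 2.903]
contact_force: [0.1, 0.1, -1.2]
finger_gap: 0.0136
grip_force: 121.9
```

```bash
cat > t2.py <<'E'
from tip2 import *
def rows2(ths,zQ,x=-.012,y=.03):
    for th in ths:
        Rk=R@Ro.from_euler('z',-th,degrees=True).as_matrix(); pk=np.r_[D,zQ]-Rk@pt(x,y); nx=Rk@St[:,0]
        lo=min((pk+Rk@pt(a,b))[2] for a in(0,-.095) for b in(-.045,.045))
        print(f'th {th:.0f}',(R.T@(pk-p)).round(4),'tcp',pk.round(3),'nosedown',np.degrees(-np.arcsin(nx[2])).round(1),'low',lo.round(3))
print(o['orientation'],o['joint_pos'].round(2),o['tcp_pos'])
if __name__=='__main__': rows2(eval(sys.argv[1]),float(sys.argv[2]))
E
python3 t2.py "[0]" .072
```

```text
[-3.12896936  0.51406049  2.90268103] [-0.23 -0.04 -0.98  0.11 -0.02  0.01] [ 0.48577429 -0.03626738  0.06828034]
th 0 [-0.0095 -0.2742 -0.0129] tcp [ 0.421 -0.303  0.087] nosedown -1.1 low 0.07
```

>>> apply_moves --commands '[{"hand": 1,"dx": 0,"dy": -0.003,"dz": -0.001,"spin": 0},{"hand": 1,"dx": -0.001,"dy": -0.011,"dz": -0.003,"spin": 0},{"hand": 1,"dx": -0.002,"dy": -0.025,"dz": -0.005,"spin": 0},{"hand": 1,"dx": -0.003,"dy": -0.045,"dz": -0.007,"spin": 0},{"hand": 1,"dx": -0.004,"dy": -0.069,"dz": -0.009,"spin": 0},{"hand": 1,"dx": -0.005,"dy": -0.095,"dz": -0.011,"spin": 0},{"hand": 1,"dx": -0.006,"dy": -0.121,"dz": -0.012,"spin": 0},{"hand": 1,"dx": -0.007,"dy": -0.147,"dz": -0.013,"spin": 0}]'

```text
time: 20.58
tcp_pos: [0.4485, -0.18, 0.0833]
orientation: [-3.128, 0.513, 2.903]
contact_force: [0.9, 0.5, -1.0]
finger_gap: 0.0136
grip_force: 122.7
```

>>> apply_moves --commands '[{"hand": 1,"dx": 0,"dy": -0.026,"dz": 0,"spin": 0},{"hand": 1,"dx": -0.001,"dy": -0.051,"dz": 0,"spin": 0},{"hand": 1,"dx": -0.0015,"dy": -0.074,"dz": 0,"spin": 0},{"hand": 1,"dx": -0.002,"dy": -0.094,"dz": 0,"spin": 0},{"hand": 1,"dx": -0.0025,"dy": -0.11,"dz": 0,"spin": 0},{"hand": 1,"dx": -0.0025,"dy": -0.121,"dz": 0,"spin": 0},{"hand": 1,"dx": -0.0025,"dy": -0.126,"dz": 0,"spin": 0},{"hand": 1,"dx": -0.0025,"dy": -0.127,"dz": 0,"spin": 0}]'

```text
time: 21.25
tcp_pos: [0.4203, -0.3033, 0.0858]
orientation: [-3.129, 0.513, 2.901]
contact_force: [0.9, 0.6, -2.1]
finger_gap: 0.0132
grip_force: 122.7
```

```bash
cat > v.py <<'E'
from h import *
t=cam('top');s=cam('scene')
a=cv2.resize(t['pixels'][165:265,310:400],(540,600),interpolation=cv2.INTER_CUBIC)
b=cv2.resize(s['pixels'][190:280,275:365],(260,260),interpolation=cv2.INTER_CUBIC)
im=np.zeros((600,800,3),np.uint8);im[:,:540]=a;im[:260,540:]=b
import sys; cv2.imwrite('pics/'+sys.argv[1],im[:,:,::-1])
E
python3 v.py z8.png; python3 t2.py "[0,7,14,21,28,35,42,49,56]" .068
```

```text
[-3.12989508  0.51200103  2.90211827] [-0.97  0.02 -0.84  0.3   0.32 -0.66] [ 0.42048642 -0.30170193  0.08552811]
th 0 [ 0.0003 -0.0007  0.0023] tcp [ 0.421 -0.303  0.083] nosedown -1.0 low 0.067
th 7 [-0.0038 -0.0115  0.0023] tcp [ 0.422 -0.314  0.085] nosedown -0.7 low 0.066
th 14 [-0.0091 -0.0218  0.0023] tcp [ 0.424 -0.325  0.088] nosedown -0.1 low 0.066
th 21 [-0.0157 -0.0313  0.0023] tcp [ 0.427 -0.336  0.092] nosedown 0.9 low 0.065
th 28 [-0.0234 -0.04    0.0023] tcp [ 0.432 -0.346  0.095] nosedown 2.2 low 0.064
th 35 [-0.0321 -0.0476  0.0023] tcp [ 0.437 -0.355  0.1  ] nosedown 3.8 low 0.063
th 42 [-0.0416 -0.0542  0.0023] tcp [ 0.444 -0.363  0.104] nosedown 5.8 low 0.062
th 49 [-0.0519 -0.0595  0.0023] tcp [ 0.451 -0.37   0.11 ] nosedown 8.0 low 0.061
th 56 [-0.0628 -0.0635  0.0023] tcp [ 0.459 -0.377  0.115] nosedown 10.4 low 0.06
```

View pics/z8.png

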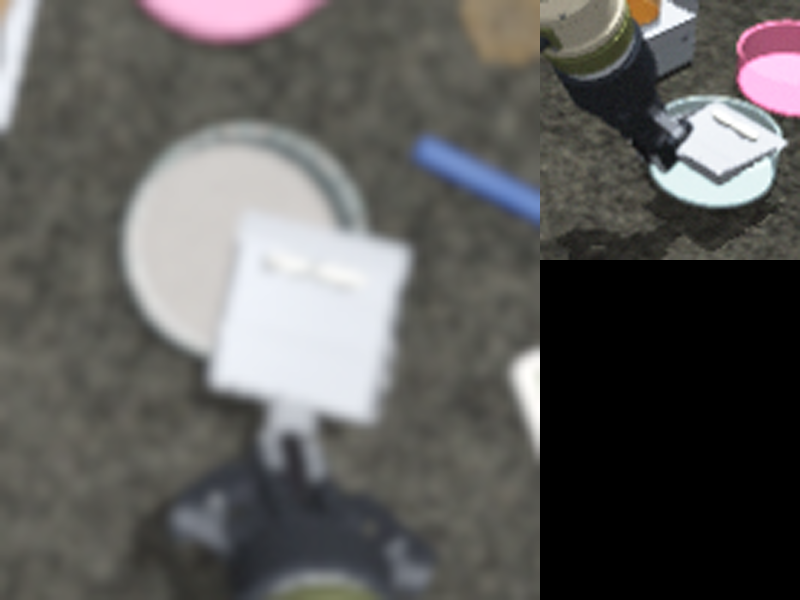

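The top crop shows both bars on the pan at (310,270), with the dish centred at (245,240). The aim point needs about 12 mm more to the left, so I'll include that in the tipping turn.

>>> apply_moves --commands '[{"hand": 1,"dx": -0.004,"dy": 0.001,"dz": 0.0023,"spin": -7},{"hand": 1,"dx": -0.009,"dy": -0.01,"dz": 0.0023,"spin": -14},{"hand": 1,"dx": -0.016,"dy": -0.019,"dz": 0.0023,"spin": -21},{"hand": 1,"dx": -0.023,"dy": -0.028,"dz": 0.0023,"spin": -28},{"hand": 1,"dx": -0.032,"dy": -0.036,"dz": 0.0023,"spin": -35},{"hand": 1,"dx": -0.042,"dy": -0.042,"dz": 0.0023,"spin": -42},{"hand": 1,"dx": -0.052,"dy": -0.048,"dz": 0.0023,"spin": -49},{"hand": 1,"dx": -0.063,"dy": -0.052,"dz": 0.0023,"spin": -56}]'

```text
time: 22.02
tcp_pos: [0.4631, -0.365, 0.1153]
orientation: [-2.699, 0.266, -2.339]
contact_force: [0.8, 0.2, -2.1]
finger_gap: 0.0133
grip_force: 122.7
```

```bash
python3 v.py z9.png; sed -i 's/.537,-.303/.540,-.292/' tip2.py; python3 t2.py "[0,7,14,21,28,35,42,49,56]" .068
```

```text
[-2.69573462  0.26779295 -2.34259824] [-0.97  0.12 -0.64  0.41  0.32 -1.64] [ 0.46442768 -0.36651968  0.11682605]
th 0 [0.0012 0.0026 0.0005] tcp [ 0.462 -0.366  0.115] nosedown 10.4 low 0.06
th 7 [-0.0028 -0.0083  0.0005] tcp [ 0.471 -0.371  0.121] nosedown 13.2 low 0.059
th 14 [-0.0082 -0.0185  0.0005] tcp [ 0.481 -0.374  0.126] nosedown 16.1 low 0.058
th 21 [-0.0148 -0.0281  0.0005] tcp [ 0.491 -0.376  0.132] nosedown 19.1 low 0.057
th 28 [-0.0224 -0.0367  0.0005] tcp [ 0.501 -0.377  0.138] nosedown 22.4 low 0.056
th 35 [-0.0311 -0.0444  0.0005] tcp [ 0.511 -0.377  0.143] nosedown 25.7 low 0.056
th 42 [-0.0407 -0.0509  0.0005] tcp [ 0.521 -0.375  0.148] nosedown 29.1 low 0.055
th 49 [-0.051  -0.0563  0.0005] tcp [ 0.531 -0.371  0.153] nosedown 32.5 low 0.055
th 56 [-0.0618 -0.0603  0.0005] tcp [ 0.54  -0.367  0.158] nosedown 36.0 low 0.054
```

View pics/z9.png

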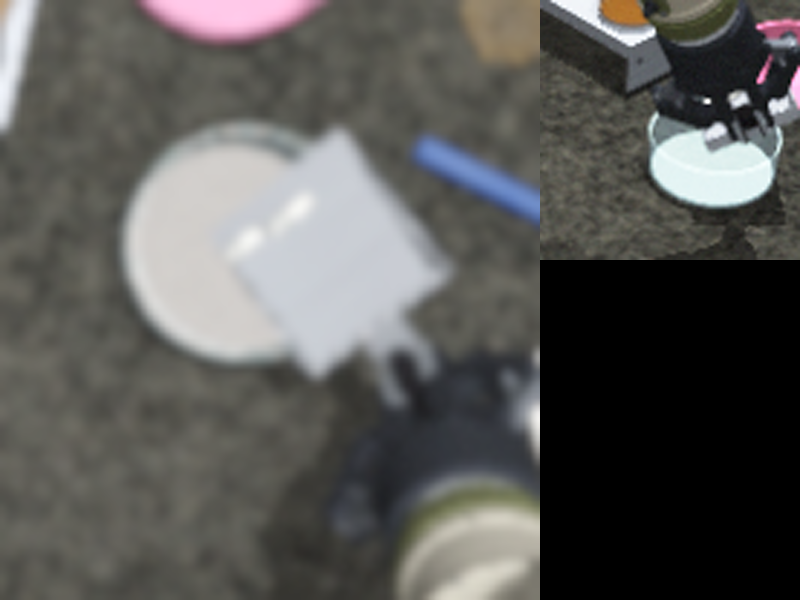

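The bars are sliding off the nose's left corner, at crop (245,240) and (293,210), over the dish's interior. I'll keep turning.

>>> apply_moves --commands '[{"hand": 1,"dx": -0.003,"dy": -0.008,"dz": 0,"spin": -7},{"hand": 1,"dx": -0.008,"dy": -0.018,"dz": 0,"spin": -14},{"hand": 1,"dx": -0.015,"dy": -0.028,"dz": 0,"spin": -21},{"hand": 1,"dx": -0.022,"dy": -0.037,"dz": 0,"spin": -28},{"hand": 1,"dx": -0.031,"dy": -0.044,"dz": 0,"spin": -35},{"hand": 1,"dx": -0.041,"dy": -0.051,"dz": 0,"spin": -42},{"hand": 1,"dx": -0.051,"dy": -0.056,"dz": 0,"spin": -49},{"hand": 1,"dx": -0.062,"dy": -0.06,"dz": 0,"spin": -56}]'

```text
time: 22.78
tcp_pos: [0.5384, -0.3645, 0.1561]
orientation: [-2.665, -0.195, -1.474]
contact_force: [0.2, -0.9, -1.3]
finger_gap: 0.0139
grip_force: 122.6
```

```bash
cat > b.py <<'E'
from h import *
t=cam('top'); im=t['pixels'][165:265,310:400]
m=(im.min(2)>215).astype(np.uint8); n,l,st,ce=cv2.connectedComponentsWithStats(m)
for i in range(1,n):
    if st[i,4]>5: print(st[i],(ce[i]*6).round(),onplane(t,[ce[i]+[310,165]],.01).round(3), im[l==i].mean(0).round())
go([.5,-.4,.1])
E
python3 b.py
```

```text
[ 0  0  5 20 43] [ 9. 48.] [[ 0.651 -0.177  0.01 ]] [225. 229. 234.]
[22 32  7 14 39] [151. 223.] [[ 0.548 -0.255  0.01 ]] [227. 227. 225.]
 d [0.0196 0.0676 0.0542] spin 0 lean 0.514 az -0.261 tcp [ 0.5402 -0.364   0.1575] yaz -2.936 j [-0.84  0.17 -0.47  0.49  0.27 -2.5 ] t 22.8333 F [ 1.4 -0.1 -0.2] gap 0.0142
```

Run:
```python
from h import *
o=status.get_obs();R=Ro.from_euler('xyz',o['orientation']).as_matrix(); p=o['tcp_pos']
for T in([.530,-.38,.21],[.45,-.30,.19],[.46,-.15,.13],[.470,-.05,.075]): print(T,(R.T@(np.array(T)-p)).round(4))
```

```text
[0.53, -0.38, 0.21] [ 0.0249 -0.0118 -0.0486]
[0.45, -0.3, 0.19] [-0.0652  0.0525 -0.0793]
[0.46, -0.15, 0.13] [-0.2223  0.0436 -0.0414]
[0.47, -0.05, 0.075] [-0.3296  0.0414 -0.0014]
```

>>> apply_moves --commands '[{"hand": 1,"dx": 0,"dy": 0,"dz": 0,"spin": 0},{"hand": 1,"dx": 0,"dy": 0,"dz": 0,"spin": 0},{"hand": 1,"dx": 0.012,"dy": -0.006,"dz": -0.024,"spin": 0},{"hand": 1,"dx": 0.025,"dy": -0.012,"dz": -0.049,"spin": 0},{"hand": 1,"dx": 0,"dy": 0.01,"dz": -0.06,"spin": 7},{"hand": 1,"dx": -0.03,"dy": 0.03,"dz": -0.07,"spin": 14},{"hand": 1,"dx": -0.065,"dy": 0.052,"dz": -0.079,"spin": 21},{"hand": 1,"dx": -0.065,"dy": 0.052,"dz": -0.079,"spin": 28}]'

```text
time: 23.5
tcp_pos: [0.4406, -0.2908, 0.1806]
orientation: [-2.647, 0.055, -1.917]
contact_force: [-1.0, 2.4, -4.8]
finger_gap: 0.0134
grip_force: 122.5
```

```bash
python3 v.py z10.png; python3 b.py
python3 - <<'E'
from h import *
go([.461,-.031,.085],1.327)
E
```

```text
[ 0  0  5 20 43] [ 9. 48.] [[ 0.651 -0.177  0.01 ]] [228. 231. 237.]
[86 59  4 13 30] [529. 384.] [[ 0.455 -0.464  0.01 ]] [243. 242. 238.]
 d [ 0.08   -0.0291  0.1334] spin 0 lean 0.513 az -0.266 tcp [ 0.4485 -0.3009  0.189 ] yaz 2.781 j [-0.91 -0.07 -0.64  0.58  0.3  -2.07] t 23.65 F [ 0.1 -0.3 -0.4] gap 0.0137
 d [-0.2544  0.1237  0.0805] spin 83.75 lean 0.513 az -0.266 tcp [ 0.4485 -0.3009  0.189 ] yaz 2.781 j [-0.91 -0.07 -0.64  0.58  0.3  -2.07] t 23.65 F [ 0.1 -0.3 -0.4] gap 0.0137
```

View pics/z10.png

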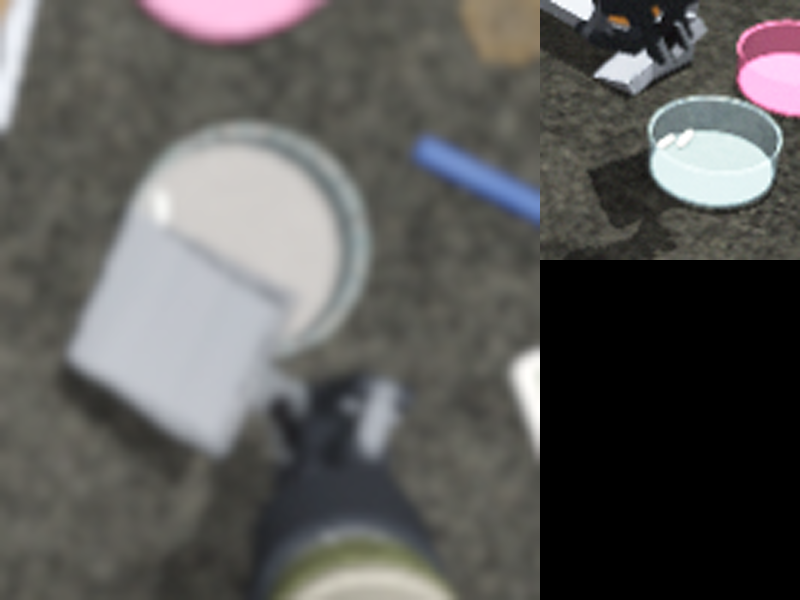

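The scene crop shows both bars inside the glass dish, at (665,142) and (685,138). Now I'll carry the scoop back, level it with the spin and lay it down in front of the riser.

Run:
```python
from h import *
o=status.get_obs();R=Ro.from_euler('xyz',o['orientation']).as_matrix(); p=o['tcp_pos']
for T in([.44,-.18,.15],[.495,.01,.10],): print(T,(R.T@(np.array(T)-p)).round(4))
```

```text
[0.44, -0.18, 0.15] [-0.1096  0.0632  0.0144]
[0.495, 0.01, 0.1] [-0.3049  0.1012  0.0596]
```

>>> apply_moves --commands '[{"hand": 1,"dx": -0.03,"dy": 0.02,"dz": 0,"spin": 7},{"hand": 1,"dx": -0.06,"dy": 0.04,"dz": 0,"spin": 14},{"hand": 1,"dx": -0.09,"dy": 0.055,"dz": 0.005,"spin": 21},{"hand": 1,"dx": -0.12,"dy": 0.065,"dz": 0.01,"spin": 28},{"hand": 1,"dx": -0.15,"dy": 0.07,"dz": 0.015,"spin": 35},{"hand": 1,"dx": -0.18,"dy": 0.075,"dz": 0.02,"spin": 42},{"hand": 1,"dx": -0.21,"dy": 0.08,"dz": 0.025,"spin": 49},{"hand": 1,"dx": -0.24,"dy": 0.085,"dz": 0.03,"spin": 56}]'

```text
time: 24.32
tcp_pos: [0.4737, -0.0593, 0.1339]
orientation: [-2.836, 0.422, -2.752]
contact_force: [0.3, 0.1, -1.6]
finger_gap: 0.0133
grip_force: 122.6
```

```bash
cat > g.py <<'E'
from h import *
import sys
a=[float(x) for x in sys.argv[1:4]]
go(a,1.327,grasp=False)
E
python3 g.py .505 .01 .06
```

```text
d [-0.0202  0.0768  0.0702] spin 32.25 lean 0.516 az -0.266 tcp [ 0.4737 -0.0593  0.1339] yaz 1.832 j [-0.31 -0.18 -0.89  0.34  0.02 -0.62] t 24.3167 F [ 0.3  0.1 -1.6] gap 0.0133
```

>>> apply_moves --commands '[{"hand": 1,"dx": -0.004,"dy": 0.015,"dz": 0.012,"spin": 7},{"hand": 1,"dx": -0.008,"dy": 0.03,"dz": 0.024,"spin": 14},{"hand": 1,"dx": -0.012,"dy": 0.045,"dz": 0.036,"spin": 21},{"hand": 1,"dx": -0.016,"dy": 0.06,"dz": 0.048,"spin": 28},{"hand": 1,"dx": -0.02,"dy": 0.077,"dz": 0.06,"spin": 32.25},{"hand": 1,"dx": -0.02,"dy": 0.077,"dz": 0.07,"spin": 32.25},{"hand": 1,"dx": -0.02,"dy": 0.077,"dz": 0.07,"spin": 32.25},{"hand": 1,"dx": -0.02,"dy": 0.077,"dz": 0.07,"spin": 32.25}]'

```text
time: 24.98
tcp_pos: [0.5032, 0.0096, 0.0586]
orientation: [-3.124, 0.512, 2.913]
contact_force: [0.6, -0.2, -0.6]
finger_gap: 0.0137
grip_force: 122.7
```

```bash
python3 g.py .505 .01 .018
```

```text
d [0.0184 0.0014 0.0362] spin 0.5 lean 0.512 az -0.265 tcp [0.5032 0.0096 0.0586] yaz 1.334 j [-0.09  0.02 -0.95  0.09 -0.09  0.12] t 24.9833 F [ 0.6 -0.2 -0.6] gap 0.0137
```

>>> apply_moves --commands '[{"hand": 1,"dx": 0.004,"dy": 0,"dz": 0.009,"spin": 0.5},{"hand": 1,"dx": 0.009,"dy": 0,"dz": 0.018,"spin": 0.5},{"hand": 1,"dx": 0.013,"dy": 0,"dz": 0.027,"spin": 0.5},{"hand": 1,"dx": 0.017,"dy": 0,"dz": 0.033,"spin": 0.5},{"hand": 1,"dx": 0.018,"dy": 0,"dz": 0.036,"spin": 0.5},{"hand": 1,"dx": 0.018,"dy": 0,"dz": 0.036,"spin": 0.5}]'

```text
time: 25.48
tcp_pos: [0.5044, 0.008, 0.0186]
orientation: [-3.129, 0.512, 2.902]
contact_force: [-0.5, -0.3, -1.3]
finger_gap: 0.0135
grip_force: 122.7
```

```bash
python3 g.py .505 .01 .014
```

```text
d [0.0022 0.0021 0.004 ] spin -0.25 lean 0.512 az -0.266 tcp [0.5044 0.008  0.0186] yaz 1.325 j [-0.09  0.12 -1.   -0.06 -0.08  0.13] t 25.4833 F [-0.5 -0.3 -1.3] gap 0.0135
```

Not touching yet (still −1.3 N), so I'll lower by small steps.

>>> apply_moves --commands '[{"hand": 1,"dx": 0.001,"dy": 0,"dz": 0.0017,"spin": 0},{"hand": 1,"dx": 0.002,"dy": 0,"dz": 0.0035,"spin": 0},{"hand": 1,"dx": 0.002,"dy": 0,"dz": 0.0035,"spin": 0}]'

```text
time: 25.73
tcp_pos: [0.5065, 0.008, 0.0174]
orientation: [-3.129, 0.519, 2.902]
contact_force: [-7.7, 0.7, 13.8]
finger_gap: 0.0136
grip_force: 124.9
```

>>> apply_moves --commands '[{"hand": 1,"dx": 0.0005,"dy": 0,"dz": 0.0009,"spin": 0},{"hand": 1,"dx": 0.001,"dy": 0,"dz": 0.0017,"spin": 0},{"hand": 1,"dx": 0.001,"dy": 0,"dz": 0.0017,"spin": 0}]'

```text
time: 25.98
tcp_pos: [0.5075, 0.0079, 0.0171]
orientation: [-3.129, 0.522, 2.902]
contact_force: [-16.6, 2.2, 30.0]
finger_gap: 0.0138
grip_force: 126.9
```

>>> apply_moves --commands '[{"hand": 1,"dx": -0.0015,"dy": 0,"dz": -0.003,"spin": 0},{"hand": 1,"dx": -0.0015,"dy": 0,"dz": -0.003,"spin": 0},{"hand": 0.5,"dx": -0.0015,"dy": 0,"dz": -0.003,"spin": 0},{"hand": 0,"dx": -0.0015,"dy": 0,"dz": -0.003,"spin": 0},{"hand": -0.5,"dx": -0.0015,"dy": 0,"dz": -0.003,"spin": 0},{"hand": -0.5,"dx": -0.0015,"dy": 0,"dz": -0.003,"spin": 0},{"hand": -0.5,"dx": -0.0015,"dy": 0,"dz": -0.003,"spin": 0},{"hand": -0.5,"dx": -0.0015,"dy": 0,"dz": -0.003,"spin": 0}]'

```text
time: 26.65
tcp_pos: [0.5037, 0.0087, 0.0155]
orientation: [-3.129, 0.512, 2.903]
contact_force: [-0.1, -0.8, -0.7]
finger_gap: 0.0639
grip_force: 0.0
```

>>> apply_moves --commands '[{"hand": -0.5,"dx": 0,"dy": 0,"dz": -0.02,"spin": 0},{"hand": -0.5,"dx": 0,"dy": 0,"dz": -0.05,"spin": 0},{"hand": -0.5,"dx": 0,"dy": 0,"dz": -0.08,"spin": 0},{"hand": -0.5,"dx": 0,"dy": 0,"dz": -0.11,"spin": 0},{"hand": -0.5,"dx": 0,"dy": 0,"dz": -0.14,"spin": 0},{"hand": -0.5,"dx": 0,"dy": 0,"dz": -0.14,"spin": 0}]'

```text
time: 27.15
tcp_pos: [0.4383, 0.0271, 0.1428]
orientation: [-3.13, 0.519, 2.903]
contact_force: [0.6, -0.0, -0.5]
finger_gap: 0.0639
grip_force: 0.0
```

Run:
```python
from h import *
go([.5,0,.1])
t=cam('top'); s=cam('scene')
im=t['pixels'][165:265,310:400]; m=(im.min(2)>215).astype(np.uint8); n,l,st,ce=cv2.connectedComponentsWithStats(m)
for i in range(1,n):
    if st[i,4]>5: print('top',st[i],onplane(t,[ce[i]+[310,165]],.01).round(3))
uv=np.array([(u,v) for v in range(180,232) for u in range(325,378)]); P=bydepth(t,uv); m=(P[:,2]>.035)&(P[:,2]<.055)
c,r=cv2.minEnclosingCircle(uv[m].astype(np.float32)); print('dish',c,r,onplane(t,[c],.045))
# scoop plane
uv=np.array([(u,v) for v in range(165,225) for u in range(230,300)]); I=t['pixels'][165:225,230:300].reshape(-1,3); P=bydepth(t,uv); m=(I.min(1)>140)&(P[:,2]<.04)&(P[:,2]>-.02)
R=cv2.minAreaRect((P[m][:,:2]*1000).astype(np.float32)); A=np.c_[P[m][:,:2],np.ones(m.sum())]; k=np.linalg.lstsq(A,P[m][:,2],rcond=None)[0]; print('scoop',m.sum(),R,k,P[m][:,2].mean())
```

```text
d [-0.0364 -0.011   0.0889] spin 0 lean 0.519 az -0.261 tcp [0.4383 0.0271 0.1428] yaz 1.326 j [-0.05 -0.26 -0.92  0.4  -0.1   0.17] t 27.15 F [ 0.6 -0.  -0.5] gap 0.0639
top [ 0  0  5 20 43] [[ 0.651 -0.177  0.01 ]]
top [22 32  7 14 40] [[ 0.549 -0.255  0.01 ]]
top [86 59  4 12 28] [[ 0.456 -0.464  0.01 ]]
dish (351.15625, 204.71875) 19.56195068359375 [[ 0.53574053 -0.30084583  0.045     ]]
scoop 839 ((581.782470703125, 0.2804412841796875), (243.90765380859375, 131.88211059570312), 75.97085571289062) [-0.06114765  0.01998806  0.03873417] 0.003110251095335939
```

Run:
```python
from h import *
t=cam('top'); R0=np.array([[np.cos(-.244),-np.sin(-.244)],[np.sin(-.244),np.cos(-.244)]])
uv=np.array([(u,v) for v in range(165,225) for u in range(230,300)]); I=t['pixels'][165:225,230:300].reshape(-1,3); P=bydepth(t,uv)
r=(P[:,:2]-[.6836,-.0318])@R0*1000
m=(I.min(1)>140)&(P[:,2]<.03)&(r[:,0]<-54)&(r[:,0]>-152); q=r[m]; z=P[m][:,2]*1000
for a in range(-150,-50,20):
    k=(q[:,0]>=a)&(q[:,0]<a+20); print(a,k.sum(),np.median(z[k]).round(1),q[k,1].min().round(),q[k,1].max().round())
b=~m&(r[:,0]<-70)&(r[:,0]>-140)&((r[:,1]<-70)); print('bench',np.median(P[b][:,2]*1000))
```

```text
-150 160 2.4 -55.0 41.0
-130 159 2.1 -54.0 42.0
-110 156 2.5 -53.0 41.0
-90 154 2.2 -55.0 41.0
-70 98 1.3 -54.0 39.0
bench 0.6032658017628293
```

The pan is flat on the bench at about 2 mm throughout. The bars are in the dish, and the dish has not moved.

```bash
python3 -c "
from cell import close_job
print(close_job())"
```

```text
the job is handed in; nothing more can be done
None
```

Both stir bars are in the glass dish and the scoop lies flat on the bench; the dish hasn't moved, nothing touched the bottles or flask as far as I could see, and the job is handed in at about 27 s, though I viewed 12 pictures against the limit of 10.

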